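# Fit a hatch bolt's keeper and throw the bolt with the pin key

## Task

Fit the loose keeper on the access hatch's frame, its hole down over the stud, flat on the rail and with its arch facing the bolt. Then take the pin key from the rack, feel along the slot of the bolt case with its tip until it drops into the hidden drive hole of the withdrawn bolt, and push the bolt fully out through the keeper. Put the pin key back upright in a hole of the tool rack, and leave everything else undisturbed.

Things in the scene. Friction and masses are not known exactly. Their poses are not given: they have to be found in the camera images.
- hatch: Access hatch, fixed, lying face up: plywood leaf in a pale wood frame, 300 x 220 mm, face 30 mm above the bench. Origin on the bench under the middle of the bolt case; x is the way the bolt shoots (away from the two hinges), z up. The frame's head rail lies at x = 90 to 150 mm. The dark steel bolt case lies on the leaf along x: 150 x 34 mm, centred, its top 52 mm above the bench.
- slot_mid (a point): Centre of the slot in the case's top, at its top face. Slot 80 mm long (hatch's x), 10 mm wide, cover 3 mm thick. The flat top of the bolt's slide lies 7 mm below the case's top; in it is the drive hole, 10 x 10 mm, 10 mm deep. It can hardly be seen: while the bolt is withdrawn it lies anywhere from 5 to 35 mm (to its centre) from the slot's hinge-side end, as the rod was adjusted.
- stud (a point): Foot of the locating stud on the head rail's face (30 mm above the bench), in line with the bolt, 128 mm from the hatch's origin: an upright steel pin 9 mm thick and 10 mm high with a tapered top.
- bolt (a joint): How far the bolt is thrown, m: 0 withdrawn (at the start), 0.036 fully out. It slides along the hatch's x with about 4 N of friction and stays where left; its slide moves with it. Steel bar 14 mm wide, 8 mm high, underside 7 mm above the hatch's face; its end is 78 mm from the hatch's origin when withdrawn, 114 mm when thrown, inside the keeper's arch.
- keeper: Loose steel keeper (0.12 kg), upright on the bench: base plate 48 (x) x 40 (y) x 5 mm with, over x = -24 to -6 mm, an arch 40 mm wide and 23 mm high, to grip across its outer cheeks (along y). The arch's opening is 24 mm wide, 14 mm high. Origin: centre of the underside, z up. Fitted, its x points along the hatch's x: arch towards the bolt, hole away from it.
- keeper_hole (a point): Centre of the keeper's round hole, 13 mm wide, at the underside, 10 mm from its origin along +x.
- keeper_mouth (a point): Middle of the arch's front opening, where the bolt enters: 24 mm from the keeper's origin along -x, 11.5 mm above its underside.
- key: Pin key (0.09 kg), the smallest tool in the rack, standing tip down: a plain straight round black handle 24 mm thick, 64 mm tall, a steel dot on top; below it a round steel pin 5.5 mm thick, 75 mm long, with a rounded tip. Origin: centre of the handle's underside, which rests on the rack's board; z up the handle.
- key_tip (a point): The very tip of the pin key, 75 mm below its origin.
- rack: Plywood tool rack, fixed, 250 x 60 mm: a 12 mm board with its top 85 mm above the bench, over a 6 mm floor. Along its x the board has four holes 14 mm wide, at x = -82.5, -27.5, 27.5 and 82.5 mm. Tools stand in three, handles resting on the board; one is empty. Origin: on the bench under its middle.
- driver_a: A flat-blade screwdriver standing in the rack, black waisted handle 32 mm thick and 92 mm tall (its top 177 mm above the bench); origin at the centre of its handle's underside, resting on the rack. Not to be disturbed.
- driver_b: A larger flat-blade screwdriver standing in the rack, black waisted handle 34 mm thick and 100 mm tall (its top 185 mm above the bench); origin at the centre of its handle's underside, resting on the rack. Not to be disturbed.
- tape_measure: A black tape measure, 62 x 34 x 58 mm high, standing on one side of the hatch; origin at the centre of its underside. Not to be disturbed.
- tape_roll: A roll of masking tape, 48 mm across and 24 mm high, lying on the head rail of the frame beside the stud's place; origin at the centre of its underside. Not to be disturbed.
- butt_hinge: A loose open brass hinge, 60 x 48 x 8 mm, lying flat on the hatch leaf; origin at the centre of its underside. Not to be disturbed.
- pipe_elbow: A white plastic pipe elbow, about 60 x 60 x 40 mm, lying beside the keeper; origin at the centre of its underside. Not to be disturbed.
- ball_valve: A brass ball valve with a small lever, 64 x 32 x 48 mm, lying on the keeper's other side; origin at the centre of its underside. Not to be disturbed.
- screw_box: A small cardboard box of screws, 85 x 60 x 45 mm; origin at the centre of its underside. Not to be disturbed.
- glue_bottle: A white bottle, 52 mm across and 130 mm tall; origin at the centre of its underside. Not to be disturbed.
Mind the look-alikes: they are no part of the job. What is shaped like the keeper but red is not meant. What is shaped like the key but pink is not meant.

How it is judged (in metres and radians):
On the way, in this order (a step that is already met when the one before it is completed fails the run):
1. the keeper lies home over the stud, flat on the rail, its arch facing the bolt (distance between keeper_hole and stud below 0.005 m and angle between keeper's own z axis and vertical below 0.08 rad and x of keeper_mouth in the frame of hatch below 0.101 m and y of keeper_mouth in the frame of hatch between -0.006 and 0.006 m and linear speed of keeper below 0.02 m/s), for 0.2 s.
2. the key's tip has dropped into the drive hole under the slot while the bolt is still withdrawn (thrown less than 15 mm) (z of key_tip in the frame of hatch between 0.032 and 0.041 m and x of key_tip in the frame of hatch between -0.046 and 0.038 m and y of key_tip in the frame of hatch between -0.008 and 0.008 m and value of joint bolt below 0.015 m), for 0.1 s.
3. the bolt is fully thrown by the key's tip in the drive hole, through the keeper (value of joint bolt above 0.033 m and z of key_tip in the frame of hatch between 0.032 and 0.041 m and x of key_tip in the frame of hatch between -0.046 and 0.038 m and y of key_tip in the frame of hatch between -0.008 and 0.008 m and distance between keeper_hole and stud below 0.005 m and angle between keeper's own z axis and vertical below 0.08 rad and x of keeper_mouth in the frame of hatch below 0.101 m and y of keeper_mouth in the frame of hatch between -0.006 and 0.006 m), for 0.1 s.
At the end, for the whole second after the job is handed in: Keeper: hole within 5 mm of the stud's foot, flat (0.08 rad), mouth within 6 mm of the bolt's line and facing it. Bolt thrown over 33 of 36 mm. Pin key at rest, upright (0.1 rad), in a hole of the rack, its tip under 16 mm above the bench (distance between keeper_hole and stud below 0.005 m and angle between keeper's own z axis and vertical below 0.08 rad and x of keeper_mouth in the frame of hatch below 0.101 m and y of keeper_mouth in the frame of hatch between -0.006 and 0.006 m and value of joint bolt above 0.033 m and x of key_tip in the frame of rack between -0.11 and 0.11 m and y of key_tip in the frame of rack between -0.028 and 0.028 m and z of key_tip in the frame of rack below 0.016 m and angle between key's own z axis and vertical below 0.1 rad and linear speed of key below 0.02 m/s); the robot touches nothing.
It fails at once if another tool, or a thing lying on the hatch or the bench, is disturbed (moved more than 30 mm) (distance of any of driver_a, driver_b, tape_measure, tape_roll, butt_hinge, pipe_elbow, ball_valve, screw_box, glue_bottle from where it was at the start of the episode above 0.03 m).
It also fails if it takes over 72 s, if anything falls off the work surface, if the arm or the gripper's body presses on something with over 40 N, if the wrist force passes 120 N, or if a joint passes its speed limit or range.

## Robot

A 6-joint arm with a two-finger parallel gripper is mounted at the origin on the work surface. World frame = base frame: x ahead of the robot, y to its left, z up, the work surface at z = 0. Lengths are in mm, angles in rad, forces in N, time in s.
With the tool pointing down it reaches from about 350 to 875 mm from the base axis. Payload 4.2 kg.
Tool frame: the origin (TCP) lies on the centre line of the jaws, within the pads' length; the fingertips stand 14 mm ahead of it and the grasp point (between the pads) lies 5 mm behind it; x points along the fingers, y is the direction in which the jaws open and shut, and the axes are right-handed (so a half turn about x gives the same grasp; the last joint's range is limited). The gripper opens to 85 mm and grips with 20 to 120 N. Pads are 22 mm wide; open, the fingers measure 114 mm over their backs; the gripper's body (76 mm by 85 mm) begins 54 mm behind the grasp point. The pads swing forward as they close: fully open they stand 13 mm farther back than shut.
Start: joints at [-1.069, 0.385, 0.008, 0, -1.194, -0.259], TCP at [150.281, -606.642, 245.312] pointing down, gripper open.
Joint ranges: [-3.14, 3.14], [-1.21, 2.06], [-1.07, 1.41], [-3.16, 2.05], [-2.99, -0.16], [-3.1, 3.1]. Speed limits (rad/s): [2.79, 2.79, 3.14, 3.14, 3.14, 3.14].

## Interface

Orientations are given as [roll, pitch, yaw] about the fixed x, y, z axes, in that order (R = Rz(yaw) Ry(pitch) Rx(roll)).
In Python, from rig import env, cams gives the robot as it stands.
- The arm moves only by the tool carry_out, never from a script. Its arguments are lists of equal length, an entry for each row: "delta_rot": the turn, a rotation vector about the tool's x, y, z in rad, a list of three; "dp": the shift along the tool's x, y, z in m, a list of three; "jaw": the finger opening in m, from 0 to 0.0854. In form: {"delta_rot": [[wx, wy, wz], ...], "dp": [[dx, dy, dz], ...], "jaw": [jaw, ...]}. A call has 1 to 10 rows; each row is the pose to reach, as a shift and turn from the pose commanded when the call began, along the tool's axes at that moment; what a row does not reach only later rows make up. A row lasts 1/12 s, in which the tool goes at most 41.7 mm and 7.16 degrees, less where a joint would pass 70% of its speed; a pose out of reach is approached as far as the arm can. A call with a gripper value outside its range is refused whole. The fingers move at their own pace and stop on an object; "newtons" is the grip in N (left out, the last holds). Time passes only in rows, so rows that repeat a pose let the fingers close. It gives the time, the measured TCP pose, the force and the opening at its end, in the units of the state.
- env.state(): the state, without advancing time (a new reading comes with each control period).
- cams.get_image(name): name is "scene" or "side" or "wrist"; returns the picture (384x512x3 uint8, red, green, blue); there is no depth.
- cams.camera_params(name): a dict with "intrinsics" (3x3 intrinsics, pixels), "world_from_camera" (4x4, takes a point from camera to world coordinates). Camera axes: x right, y down, z forward; pixel columns grow to the right and rows downward; lengths in mm; the calibration is good to about 2 mm. A picture is of the moment at which its call begins: read the wrist's pose just before it. camera_params takes no time and is no camera call; for the wrist camera it gives the pose at the moment of the call.
- env.close_job(): hands the job in, once; it reports no verdict.
The state is a dict: "time": time; "joint_positions": joint angles; "qvel": joint speeds; "tau": joint torques, N m; "ee_pos": TCP position; "orientation": TCP orientation; "force": force on the tool from outside, world axes, zero at the start; "moment": the same for the moment, N m; "finger_gap": opening from 0.0 (shut) to 1.0 (fully open).
Only numpy, scipy, OpenCV 4.12 (cv2) and the standard library are available. Lean on these libraries where they do the work, as an engineer would, in place of code of your own. Each camera call takes 0.05 s, during which the arm holds its last target. There are 200 camera calls.

## Working session

There is one attempt and no reset: what is moved stays moved. The work goes in short steps, Python scripts to look and compute and a tool call to move; the robot and the scene stay as the last step left them, time stands still between calls to the robot, and variables do not carry over. Pictures are saved under pics/ and viewed, about 8 in all and at most 12, crops included, and the job is handed in when it is done.

Besides the shell and the picture viewer there is one more tool, called after ">>>" by a JSON object that holds its "name" and its "arguments", one argument or row to a line. carry_out: Moves the arm, as the interface text tells. Its arguments: {"type":"object","properties":{"delta_rot":{"type":"array","items":{"type":"array","items":{"type":"number"}}},"dp":{"type":"array","items":{"type":"array","items":{"type":"number"}}},"jaw":{"type":"array","items":{"type":"number"}},"newtons":{"type":"number"}},"required":["delta_rot","dp","jaw"]}

```bash
ls && mkdir -p pics && python3 - <<'E'
from rig import env,cams
import cv2,numpy as np
print(env.state())
for n in ("scene","side","wrist"):
    p=cams.camera_params(n); im=cams.get_image(n)
    print(n,np.round(p["intrinsics"],1).tolist(),np.round(p["world_from_camera"],3).tolist())
    cv2.imwrite(f"pics/{n}0.png",im[:,:,::-1])
a=cv2.imread("pics/scene0.png");b=cv2.imread("pics/side0.png")
cv2.imwrite("pics/w0.png",cv2.resize(cv2.imread("pics/wrist0.png"),None,fx=1.5,fy=1.5))
for n in("scene","side"):
    cv2.imwrite(f"pics/{n}0b.png",cv2.resize(cv2.imread(f"pics/{n}0.png"),(800,600),interpolation=cv2.INTER_CUBIC))
E
```

```text
pics
{'time': 0.0, 'joint_positions': array([-1.06941213e+00,  3.85561671e-01,  6.64734670e-03, -5.20397892e-04,
       -1.19400548e+00, -2.58604784e-01]), 'qvel': array([-7.29422280e-04,  8.94461784e-04,  2.68977534e-04,  4.79536494e-04,
       -9.58230080e-05,  4.80664957e-04]), 'tau': array([-1.99301925e-03, -3.92291522e+01,  1.88397181e+01,  4.18608516e+00,
       -4.62908152e-03, -1.01525913e-05]), 'ee_pos': array([ 150.14854848, -606.13095237,  244.22371248]), 'orientation': array([1.60553743, 1.56861845, 1.84812486]), 'force': array([ 0.03085731, -0.36627335,  0.5171462 ]), 'moment': array([ 0.0333209 ,  0.03406046, -0.0091592 ]), 'finger_gap': 1.000231741148849}
scene [[365.7, 0.0, 254.3], [0.0, 365.7, 195.6], [0.0, 0.0, 1.0]] [[0.846, 0.322, -0.425, 896.415], [0.533, -0.513, 0.673, -621.52], [-0.002, -0.796, -0.606, 597.742], [0.0, 0.0, 0.0, 1.0]]
side [[356.1, 0.0, 254.7], [0.0, 356.1, 188.8], [0.0, 0.0, 1.0]] [[0.981, -0.146, 0.128, 461.441], [-0.195, -0.762, 0.618, -609.498], [0.007, -0.631, -0.776, 751.118], [0.0, 0.0, 0.0, 1.0]]
wrist [[333.1, 0.0, 252.7], [0.0, 333.1, 194.6], [0.0, 0.0, 1.0]] [[-0.241, 0.938, 0.25, 86.966], [0.97, 0.233, 0.064, -622.588], [0.002, 0.258, -0.966, 373.67], [0.0, 0.0, 0.0, 1.0]]
```

View pics/scene0b.png

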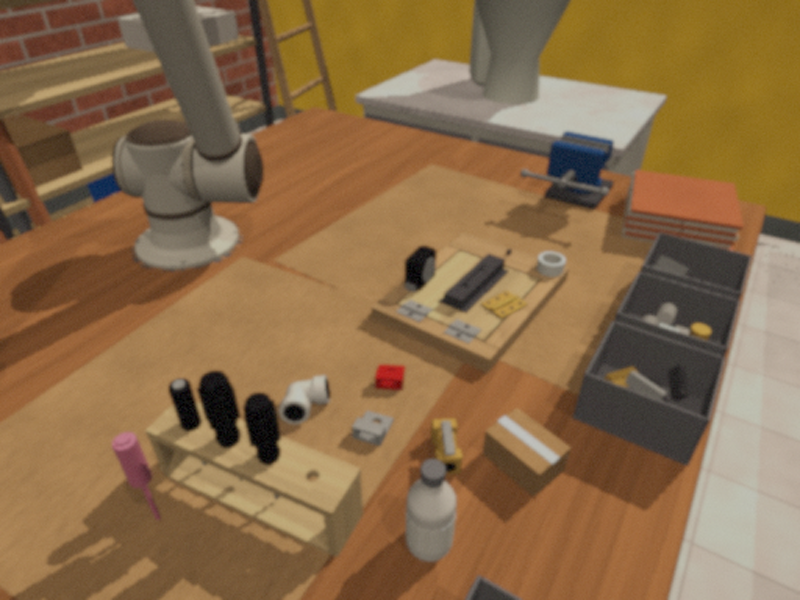

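View pics/side0b.png

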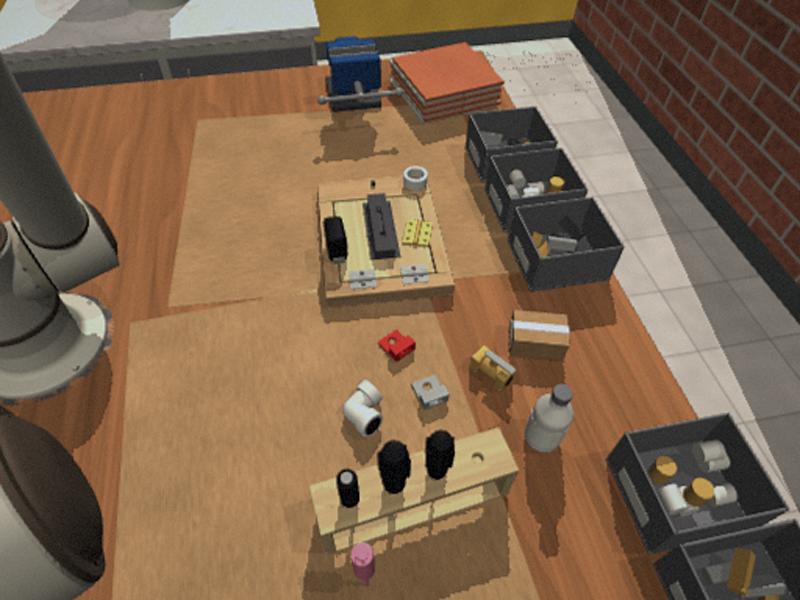

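The grey keeper is at scene (373,428) / side (430,390); the red look-alike is at scene (390,376) and is not meant. The key is the short handle with the steel dot at scene (183,403) / side (348,488). The pink one at scene (130,460) is not meant. The hatch's stud is at scene (508,252) / side (373,184). Next I triangulate roughly.

```bash
cat > h.py <<'E'
import numpy as np,cv2
from rig import env,cams
def ray(p,uv):
    K=np.array(p["intrinsics"]);T=np.array(p["world_from_camera"])
    d=T[:3,:3]@np.linalg.solve(K,[uv[0],uv[1],1.]);return T[:3,3],d/np.linalg.norm(d)
def plane(p,uv,z):
    o,d=ray(p,uv);return o+d*(z-o[2])/d[2]
def tri(*obs):
    A=np.zeros((3,3));b=np.zeros(3);R=[ray(p,uv) for p,uv in obs]
    for o,d in R:
        M=np.eye(3)-np.outer(d,d);A+=M;b+=M@o
    x=np.linalg.solve(A,b);return x,max(np.linalg.norm((np.eye(3)-np.outer(d,d))@(x-o)) for o,d in R)
def proj(p,X):
    K=np.array(p["intrinsics"]);T=np.array(p["world_from_camera"])
    c=K@(T[:3,:3].T@(np.asarray(X,float)-T[:3,3]));return c[:2]/c[2]
def tool():
    from scipy.spatial.transform import Rotation as R
    s=env.state();return np.array(s["ee_pos"]),R.from_euler("xyz",s["orientation"]).as_matrix(),s
E
python3 - <<'E'
from h import *
S=cams.camera_params("scene");D=cams.camera_params("side")
f=lambda a:((a[0]+.5)*.64-.5,(a[1]+.5)*.64-.5)
pts={"studtop":((508,251),(373,182)),"keytop":((179,382),(347,474)),"da":((215,376),(394,446)),"db":((260,398),(440,436)),
"emptyhole":((313,475),(478,457)),"keeper arch":((375,420),(430,380)),"hinge1":((413,310),(362,279)),"hinge2":((462,330),(415,274)),"casehi":((496,262),(378,197)),"caselo":((457,301),(383,255)),"roll":((551,258),(415,174)),"tapem":((420,255),(336,225)),"elbow":((305,392),(365,405)),"valve":((447,435),(492,362)),"pink top":((127,440),(363,550)),"red":((390,373),(397,342)),"bottlecap":((432,468),(561,392))}
for n,(a,b) in pts.items():
    x,e=tri((S,f(a)),(D,f(b)));print(n,np.round(x),round(e,1),"r",round(np.hypot(x[0],x[1])))
w=cams.camera_params("wrist");print(tool()[1].round(3))
print([np.round(plane(w,c,0)) for c in((0,0),(511,0),(0,383),(511,383))])
E
```

```text
studtop [587. 252.  37.] 0.1 r 639
keytop [ 456. -371.  154.] 0.3 r 588
da [ 510. -362.  184.] 0.3 r 626
db [ 563. -356.  174.] 0.5 r 666
emptyhole [ 619. -353.   85.] 0.6 r 712
keeper arch [ 597. -200.   18.] 3.6 r 630
hinge1 [527.  10.  33.] 0.3 r 527
hinge2 [618.   4.  34.] 1.1 r 618
casehi [587. 197.  44.] 0.9 r 620
caselo [574.  67.  29.] 4.6 r 578
roll [670. 243.  54.] 1.1 r 712
tapem [496.  86.  90.] 2.6 r 503
elbow [ 494. -224.   30.] 1.2 r 543
valve [ 696. -190.   33.] 1.9 r 721
pink top [ 461. -447.  138.] 0.1 r 642
red [ 563. -115.   13.] 0.3 r 575
bottlecap [ 737. -307.  128.] 0.7 r 798
[[-0.001 -0.24   0.971]
 [ 0.002  0.971  0.24 ]
 [-1.     0.002 -0.   ]]
[array([  49., -893.,    0.]), array([ -75., -395.,    0.]), array([ 526., -869.,    0.]), array([ 358., -190.,    0.])]
```

View pics/w0.png

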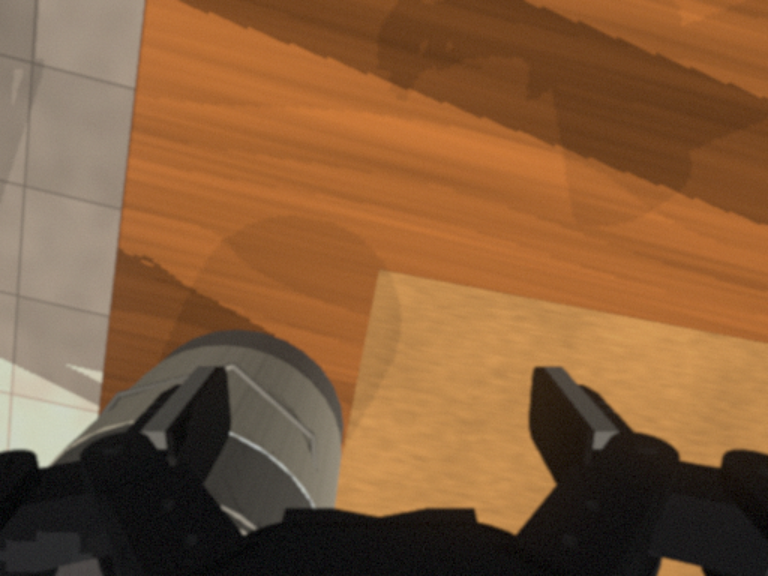

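The wrist view shows only bare bench and the arm's base, so the arm starts away from the job. The triangulated heights agree with the text: key top 154, empty hole 85, stud top about 37. I'll move above the keeper for a close measurement.

>>> {"name": "carry_out", "arguments": {
  "delta_rot": [
    [-0.12,0,0],
    [-0.24,0,0],
    [-0.36,0,0],
    [-0.48,0,0],
    [-0.6,0,0],
    [-0.72,0,0],
    [-0.84,0,0],
    [-0.96,0,0],
    [-1.08,0,0],
    [-1.2,0,0]
  ],
  "dp": [
    [0,0.019,0.035],
    [0,0.038,0.071],
    [0,0.057,0.106],
    [0,0.076,0.142],
    [0,0.095,0.177],
    [0,0.114,0.212],
    [0,0.133,0.248],
    [0,0.152,0.283],
    [0,0.171,0.318],
    [0,0.19,0.353]
  ],
  "jaw": [0.085,0.085,0.085,0.085,0.085,0.085,0.085,0.085,0.085,0.085]
}}

```text
time: 0.98
ee_pos: [448.2, -335.6, 245.2]
orientation: [0.881, 1.57, 2.33]
force: [0.3, -0.8, 0.1]
finger_gap: 0.995
```

```bash
python3 - <<'E'
from h import *
p,R,s=tool();print(p.round(1),R.round(3).tolist(),s["joint_positions"].round(3))
t=np.array([597,-215,245.]);print("dp tool mm",(R.T@(t-p)).round(1))
E
```

```text
[ 448.2 -335.6  245.2] [[-0.0, -0.993, 0.122], [0.0, 0.122, 0.993], [-1.0, 0.0, 0.0]] [-0.353  0.275 -0.154 -0.    -1.142  0.231]
dp tool mm [   0.2 -133.   137.8]
```

>>> {"name": "carry_out", "arguments": {
  "delta_rot": [
    [-0.12,0,0],
    [-0.122,0,0],
    [-0.122,0,0],
    [-0.122,0,0],
    [-0.122,0,0],
    [-0.122,0,0],
    [-0.122,0,0]
  ],
  "dp": [
    [0,-0.03,0.03],
    [0,-0.058,0.06],
    [0,-0.087,0.09],
    [0,-0.115,0.12],
    [0,-0.133,0.138],
    [0,-0.133,0.138],
    [0,-0.133,0.138]
  ],
  "jaw": [0.085,0.085,0.085,0.085,0.085,0.085,0.085]
}}

```text
time: 1.57
ee_pos: [597.4, -216.2, 244.1]
orientation: [1.359, 1.569, 2.926]
force: [-0.6, -0.1, -0.2]
finger_gap: 0.998
```

```bash
python3 - <<'E'
from h import *
import pickle
p,R,s=tool();print(p.round(1),R.round(3).tolist())
w=cams.camera_params("wrist");im=cams.get_image("wrist");pickle.dump((w,im),open("k1.pkl","wb"))
c=np.array(w["world_from_camera"]);print(c.round(3).tolist())
print(proj(w,(597,-200,15)))
u,v=proj(w,(597,-200,15)).astype(int)
cv2.imwrite("pics/w1.png",cv2.resize(im[:,:,::-1],(800,600),interpolation=cv2.INTER_CUBIC))
E
```

```text
[ 597.4 -216.2  244.1] [[-0.002, -1.0, 0.004], [0.0, 0.004, 1.0], [-1.0, 0.002, 0.0]]
[[-1.0, 0.003, -0.001, 597.4], [0.003, 0.966, 0.258, -281.933], [0.002, 0.258, -0.966, 373.471], [0.0, 0.0, 0.0, 1.0]]
[252.62736037 182.42703774]
```

View pics/w1.png

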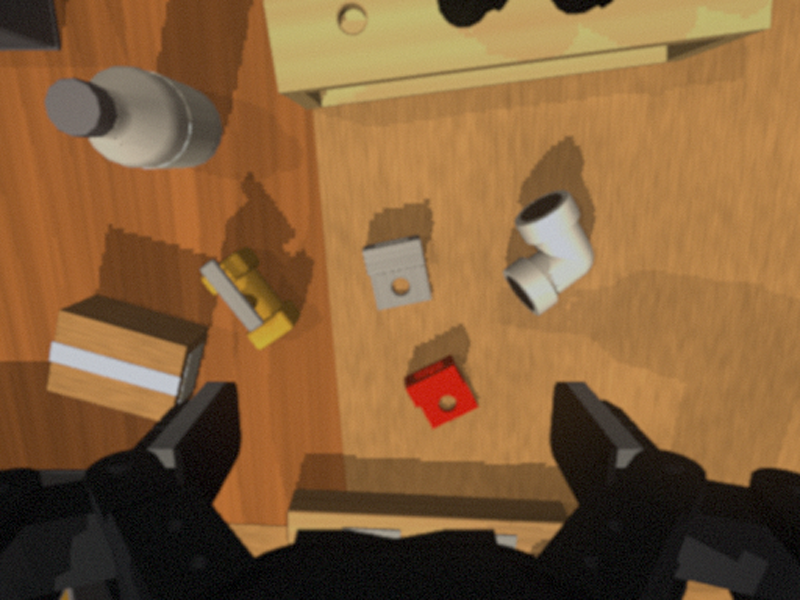

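The wrist view shows the grey keeper at (397,272), hole at (401,286), arch on the rack side, so its x already points roughly along world +y. The red one is at (441,392). The elbow (550,250) and the valve (248,300) leave room for the fingers. I'll go lower for a second view.

>>> {"name": "carry_out", "arguments": {
  "delta_rot": [
    [0,0,0],
    [0,0,0],
    [0,0,0],
    [0,0,0],
    [0,0,0]
  ],
  "dp": [
    [0.035,0,0.008],
    [0.07,0,0.014],
    [0.1,0,0.016],
    [0.1,0,0.016],
    [0.1,0,0.016]
  ],
  "jaw": [0.06,0.06,0.06,0.06,0.06]
}}

```text
time: 2.03
ee_pos: [595.4, -202.5, 144.6]
orientation: [1.683, 1.567, -3.037]
force: [0.5, 0.7, 1.4]
finger_gap: 0.701
```

```bash
cat > km.py <<'E'
from h import *
import pickle
def keeper(w,im,X0,r):
    u,v=proj(w,X0).astype(int)
    x0,x1,y0,y1=u-r,u+r,v-r,v+r
    c=im[y0:y1,x0:x1];hsv=cv2.cvtColor(c,cv2.COLOR_RGB2HSV)
    m=((hsv[...,1]<60)&(hsv[...,2]>60)).astype(np.uint8)*255
    n,l,st,ce=cv2.connectedComponentsWithStats(m);i=1+np.argmax(st[1:,4])
    m=(l==i).astype(np.uint8)*255
    cs,h=cv2.findContours(m,cv2.RETR_CCOMP,cv2.CHAIN_APPROX_NONE)
    out=max(cs,key=cv2.contourArea)
    holes=[k for k,hh in zip(cs,h[0]) if hh[3]>=0 and cv2.contourArea(k)>15]
    hc=[cv2.minEnclosingCircle(k) for k in holes]
    return m,(x0,y0),cv2.minAreaRect(out),[( (a[0]+x0,a[1]+y0),b) for a,b in hc],out
E
python3 - <<'E'
from km import *
print(tool()[0].round(1))
w=cams.camera_params("wrist");im=cams.get_image("wrist");pickle.dump((w,im),open("k2.pkl","wb"))
w1,im1=pickle.load(open("k1.pkl","rb"))
H=[]
for n,(a,b,r) in enumerate(((w1,im1,32),(w,im,48))):
    m,o,rect,hs,out=keeper(a,b,(597,-200,8),r);print(o,rect,hs)
    H.append((a,hs[0][0]))
    u,v=o;c=b[v:v+2*r,u:u+2*r,::-1]
    cv2.imwrite(f"c{n}.png",cv2.resize(np.hstack([c,cv2.merge([m]*3)]),(760,380),interpolation=cv2.INTER_CUBIC))
    print("hole@5",plane(a,hs[0][0],5).round(1),"@0",plane(a,hs[0][0],0).round(1))
print("tri hole",tri(*H))
cv2.imwrite("pics/k.png",cv2.imread("c1.png"))
E
```

```text
[ 595.4 -202.5  144.6]
(np.int64(220), np.int64(149)) ((33.63461685180664, 25.173076629638672), (40.9882698059082, 36.869834899902344), 78.69007110595703) [((np.float64(256.0533981323242), np.float64(182.24757385253906)), 7.057841777801514)]
hole@5 [ 593.1 -197.9    5. ] @0 [ 593.  -196.8    0. ]
(np.int64(202), np.int64(143)) ((48.903846740722656, 39.01922607421875), (56.08920669555664, 51.57854080200195), 78.69007110595703) [((np.float64(254.70957946777344), np.float64(193.21257400512695)), 8.891200065612793)]
hole@5 [ 593.2 -197.7    5. ] @0 [ 593.1 -196.4    0. ]
tri hole (array([ 593.2127135 , -199.49071895,   11.9183457 ]), np.float64(0.029018570609926398))
```

View pics/k.png

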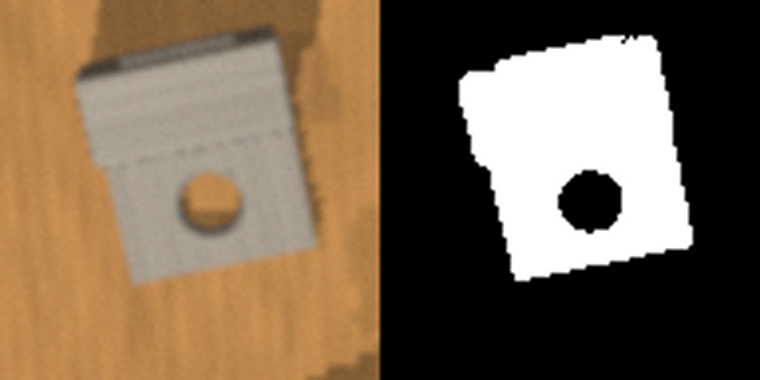

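The crop confirms the grey keeper: plate with its hole at the front, arch behind, turned about 11°. Now I compute the grasp.

```bash
python3 - <<'E'
from km import *
w,im=pickle.load(open("k2.pkl","rb"))
f=lambda a:(202+(a[0]+.5)*96/380-.5,143+(a[1]+.5)*96/380-.5)
bl,br=[plane(w,f(a),5) for a in((133,284),(318,246))]
tl,tr=[plane(w,f(a),23) for a in((80,79),(276,38))]
print(bl,br,np.linalg.norm(bl-br)," top",tl,tr,np.linalg.norm(tl-tr))
for a,b in((bl,br),(tl,tr)): d=a-b;print("x-axis deg",np.degrees(np.arctan2(d[1],d[0]))+90)
p,R,s=tool();print(p.round(1),R.round(3).tolist())
xk=np.array([np.cos(np.radians(101.5)),np.sin(np.radians(101.5)),0])
print("front edge ctr->origin",((bl+br)/2-24*xk).round(1),"arch front->origin",((tl+tr)/2+24*xk).round(1),"hole->origin",(np.array([593.2,-197.8,0])-10*xk).round(1))
E
```

```text
[ 609.81204455 -179.22323754    5.        ] [ 570.25610474 -187.44354459    5.        ] 40.401062140372154  top [ 618.21208095 -226.64298812   23.        ] [ 580.63090137 -234.27646517   23.        ] 38.34859880440368
x-axis deg 101.73980835634985
x-axis deg 101.48169844369501
[ 597.1 -202.8  146.8] [[0.001, -1.0, 0.007], [-0.001, 0.007, 1.0], [-1.0, -0.001, -0.001]]
front edge ctr->origin [ 594.8 -206.9    5. ] arch front->origin [ 594.6 -206.9   23. ] hole->origin [ 595.2 -207.6    0. ]
```

>>> {"name": "carry_out", "arguments": {
  "delta_rot": [
    [-0.1,0,0],
    [-0.205,0,0],
    [-0.205,0,0],
    [-0.205,0,0],
    [-0.205,0,0],
    [-0.205,0,0]
  ],
  "dp": [
    [0.03,0,-0.01],
    [0.06,-0.001,-0.019],
    [0.08,-0.001,-0.019],
    [0.08,-0.001,-0.019],
    [0.08,-0.001,-0.019],
    [0.08,-0.001,-0.019]
  ],
  "jaw": [0.056,0.056,0.056,0.056,0.056,0.056]
}}

```text
time: 2.58
ee_pos: [599.8, -221.2, 68.5]
orientation: [-2.036, 1.565, -0.266]
force: [-0.8, -0.8, -0.1]
finger_gap: 0.655
```

```bash
cat > go.py <<'E'
from h import *
import sys
# usage go.py x y z yaw_y_deg : tool-frame shift and turn still to do
t=np.array(list(map(float,sys.argv[1:4])));a=float(sys.argv[4])
P=[];
for _ in range(1):
    p,R,s=tool();P.append(p)
p=np.mean(P,0);yd=np.degrees(np.arctan2(R[1,1],R[0,1]))
print("p",p.round(1),"yaw_y",round(yd,2),"tilt",np.degrees(np.arccos(-R[2,0])).round(2),"force",np.round(s["force"],1),"gap",round(s["finger_gap"]*85.4,1),"t",round(s["time"],2),"j",s["joint_positions"].round(2))
print("dp",(R.T@(t-p)).round(1),"turn x",-np.radians((a-yd+180)%360-180).round(3))
E
python3 go.py 597.9 -221.9 18 191.6
```

```text
p [ 599.8 -221.2   68.5] yaw_y -168.59 tilt 0.32 force [-0.8 -0.8 -0.1] gap 55.9 t 2.58 j [-0.1   0.57 -0.17  0.   -0.83  0.3 ]
dp [50.5  2.3 -0.2] turn x -0.003
```

>>> {"name": "carry_out", "arguments": {
  "delta_rot": [
    [0,0,0],
    [0,0,0],
    [0,0,0],
    [0,0,0],
    [0,0,0],
    [0,0,0]
  ],
  "dp": [
    [0.015,0.001,0],
    [0.03,0.001,0],
    [0.04,0.001,0],
    [0.048,0.001,0],
    [0.048,0.001,0],
    [0.048,0.001,0]
  ],
  "jaw": [0.056,0.056,0.056,0.056,0.056,0.056]
}}

```text
time: 3.08
ee_pos: [597.4, -220.7, 18.0]
orientation: [-2.189, 1.57, -0.419]
force: [0.4, -0.7, 0.2]
finger_gap: 0.653
```

```bash
python3 go.py 597.9 -221.9 18 191.6
```

```text
p [ 597.4 -220.7   18. ] yaw_y -168.57 tilt 0.06 force [ 0.4 -0.7  0.2] gap 55.8 t 3.08 j [-0.1   0.63 -0.21  0.   -0.73  0.3 ]
dp [-0.  -0.3 -1.3] turn x -0.003
```

>>> {"name": "carry_out", "arguments": {
  "delta_rot": [
    [0,0,0],
    [0,0,0],
    [0,0,0],
    [0,0,0],
    [0,0,0],
    [0,0,0],
    [0,0,0],
    [0,0,0]
  ],
  "dp": [
    [0,0,-0.001],
    [0,0,-0.001],
    [0,0,-0.001],
    [0,0,-0.001],
    [0,0,-0.001],
    [0,0,-0.001],
    [-0.015,0,-0.001],
    [-0.04,0,-0.001]
  ],
  "jaw": [0.045,0.035,0.03,0.03,0.03,0.03,0.03,0.03],
  "newtons": 40
}}

```text
time: 3.75
ee_pos: [593.9, -221.0, 54.0]
orientation: [1.124, 1.562, 2.893]
force: [0.6, 0.1, -1.8]
finger_gap: 0.455
```

```bash
python3 go.py 587 200 160 180
```

```text
p [ 593.9 -221.    54. ] yaw_y -168.67 tilt 0.5 force [ 0.6  0.1 -1.8] gap 38.8 t 3.75 j [-0.1   0.59 -0.18 -0.   -0.81  0.3 ]
dp [-105.   -75.1  414.6] turn x 0.198
```

Gripped: the gap is 38.8 mm and it lifts. Next, up and over to the hatch.

>>> {"name": "carry_out", "arguments": {
  "delta_rot": [
    [0,0,0],
    [0,0,0],
    [0.06,0,0],
    [0.12,0,0],
    [0.18,0,0],
    [0.24,0,0],
    [0.268,0,0],
    [0.268,0,0],
    [0.268,0,0],
    [0.268,0,0]
  ],
  "dp": [
    [-0.038,0,0.005],
    [-0.07,-0.003,0.025],
    [-0.1,-0.009,0.05],
    [-0.12,-0.015,0.085],
    [-0.142,-0.022,0.12],
    [-0.142,-0.028,0.16],
    [-0.142,-0.035,0.2],
    [-0.142,-0.042,0.24],
    [-0.142,-0.05,0.28],
    [-0.142,-0.057,0.32]
  ],
  "jaw": [0.03,0.03,0.03,0.03,0.03,0.03,0.03,0.03,0.03,0.03]
}}

```text
time: 4.58
ee_pos: [588.5, 105.1, 198.6]
orientation: [1.697, 1.569, -3.085]
force: [0.1, -0.5, -1.0]
finger_gap: 0.458
```

>>> {"name": "carry_out", "arguments": {
  "delta_rot": [
    [0,0,0],
    [0,0,0],
    [0,0,0],
    [0,0,0]
  ],
  "dp": [
    [0,0,0.03],
    [0,0,0.053],
    [0,0,0.053],
    [0,0,0.053]
  ],
  "jaw": [0.03,0.03,0.03,0.03]
}}

```text
time: 4.92
ee_pos: [592.4, 157.3, 198.1]
orientation: [1.899, 1.568, -2.88]
force: [-0.7, -1.1, -1.4]
finger_gap: 0.458
```

```bash
python3 go.py 587 240 200 176.2 && python3 - <<'E'
from km import *
w=cams.camera_params("wrist");im=cams.get_image("wrist");pickle.dump((w,im),open("hA.pkl","wb"))
E
```

```text
p [592.4 157.3 198.1] yaw_y 176.16 tilt 0.14 force [-0.7 -1.1 -1.4] gap 39.1 t 4.92 j [ 0.52  0.4  -0.09 -0.   -1.08 -0.59]
dp [-2.  10.9 82.1] turn x -0.001
```

>>> {"name": "carry_out", "arguments": {
  "delta_rot": [
    [0,0,0],
    [0,0,0],
    [0,0,0],
    [0,0,0]
  ],
  "dp": [
    [0,0.002,0.04],
    [0,0.005,0.082],
    [0,0.005,0.082],
    [0,0.005,0.082]
  ],
  "jaw": [0.03,0.03,0.03,0.03]
}}

```text
time: 5.3
ee_pos: [593.6, 238.8, 198.5]
orientation: [2.018, 1.569, -2.763]
force: [0.3, 0.4, -1.9]
finger_gap: 0.46
```

```bash
python3 - <<'E'
from km import *
print(tool()[0])
w=cams.camera_params("wrist");im=cams.get_image("wrist");pickle.dump((w,im),open("hB.pkl","wb"))
wa,a=pickle.load(open("hA.pkl","rb"))
c=np.hstack([a,im])[:,:,::-1];cv2.imwrite("pics/hab.png",cv2.resize(np.vstack([a[:300],im[:300]])[:,:,::-1],None,fx=1.0,fy=1.0))
print(proj(wa,(587,252,40)),proj(w,(587,252,40)))
E
```

```text
[593.56864785 238.81762526 198.51502587]
[264.40775974 278.60715323] [260.74391117 196.41252426]
```

View pics/hab.png

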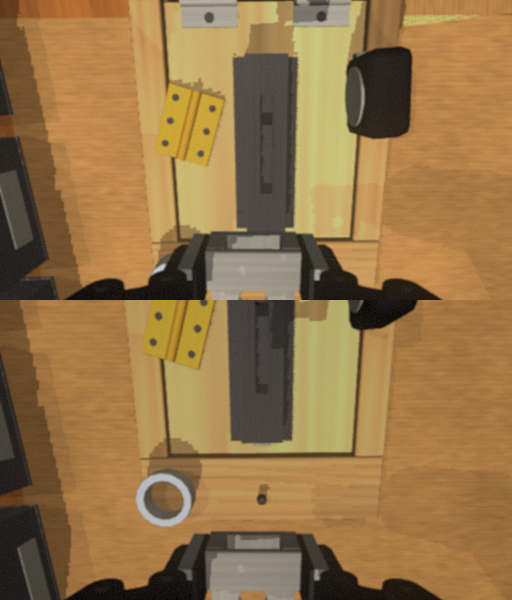

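In A (top) the case runs along (235..297, 55..230), with the slot from (266,95) to (267,193) and darker spots at (267,118) and (267,188). In B (bottom) the stud is at (262,198), the roll at (165,200), and the keeper is held square. I'll enlarge these for precise pixels.

```bash
python3 - <<'E'
from km import *
wa,a=pickle.load(open("hA.pkl","rb"));wb,b=pickle.load(open("hB.pkl","rb"))
f=lambda im,x0,y0,w,h,s:cv2.resize(im[y0:y0+h,x0:x0+w,::-1],None,fx=s,fy=s,interpolation=cv2.INTER_CUBIC)
A=np.clip(f(a,228,48,78,190,3).astype(float)*1.8,0,255).astype(np.uint8)
B=f(b,232,168,60,60,5);C=f(b,195,225,125,85,4) if 0 else f(b,200,225,110,75,3)
cv=np.zeros((600,800,3),np.uint8);cv[:A.shape[0],:A.shape[1]]=A;cv[:300,240:540]=B;cv[310:310+C.shape[0],240:240+C.shape[1]]=C
cv2.imwrite("pics/hz.png",cv)
g=cv2.cvtColor(b,cv2.COLOR_RGB2GRAY)[185:212,245:280];m=(g<90).astype(np.uint8)
n,l,st,ce=cv2.connectedComponentsWithStats(m);print("stud",st[1:],ce[1:]+[245,185])
ga=cv2.cvtColor(a,cv2.COLOR_RGB2GRAY)
for v in (70,110,150,190,220):print(v,ga[v,228:306:2].tolist())
print("col",ga[85:205:2,266].tolist())
E
```

```text
stud [[12  9  9 11 81]] [[261.27160494 198.56790123]]
70 [176, 174, 153, 84, 80, 81, 80, 80, 78, 84, 77, 78, 79, 79, 75, 80, 75, 77, 74, 71, 75, 77, 74, 75, 78, 75, 76, 76, 78, 77, 63, 59, 74, 75, 89, 168, 189, 187, 183]
110 [173, 175, 173, 115, 77, 77, 80, 78, 76, 74, 77, 81, 74, 73, 76, 72, 61, 73, 75, 77, 78, 76, 72, 77, 75, 77, 76, 76, 74, 72, 60, 60, 74, 73, 118, 182, 186, 184, 183]
150 [171, 171, 173, 138, 80, 80, 80, 79, 73, 79, 76, 75, 77, 72, 75, 75, 58, 64, 76, 77, 78, 75, 71, 72, 73, 73, 73, 75, 74, 68, 55, 67, 73, 74, 157, 186, 185, 181, 182]
190 [168, 170, 170, 163, 98, 79, 80, 75, 79, 76, 74, 75, 72, 75, 72, 73, 63, 55, 56, 53, 58, 56, 70, 69, 73, 75, 75, 77, 75, 64, 58, 72, 72, 111, 180, 186, 182, 179, 182]
220 [165, 164, 165, 173, 129, 76, 77, 75, 77, 77, 76, 74, 74, 74, 74, 73, 76, 76, 75, 74, 75, 73, 76, 76, 71, 71, 73, 79, 74, 71, 70, 73, 74, 150, 181, 184, 180, 180, 178]
col [76, 75, 73, 74, 70, 73, 77, 78, 76, 76, 75, 78, 75, 72, 56, 53, 54, 54, 52, 49, 72, 74, 77, 78, 79, 77, 77, 78, 79, 75, 76, 73, 73, 75, 81, 80, 78, 79, 74, 75, 77, 79, 77, 74, 74, 74, 76, 81, 78, 65, 58, 55, 55, 52, 63, 76, 75, 75, 70, 71]
```

View pics/hz.png

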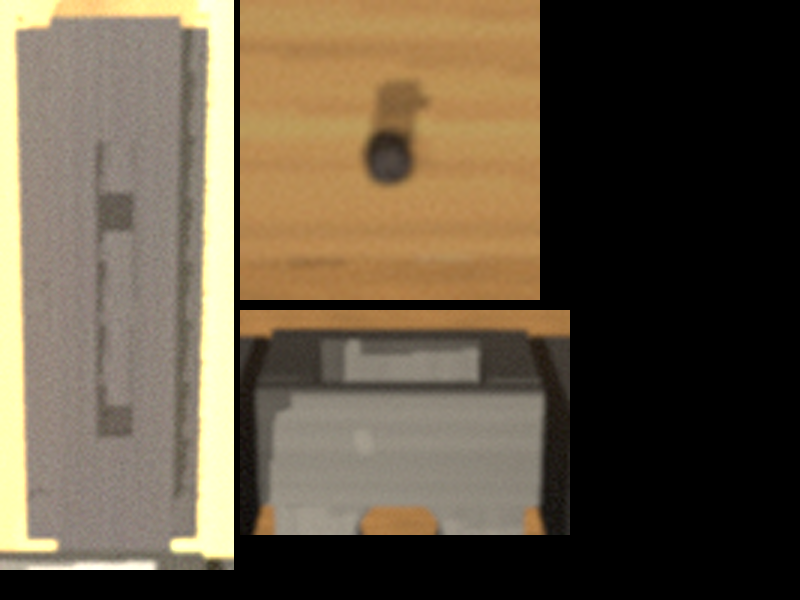

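```bash
python3 - <<'E'
from km import *
wa,a=pickle.load(open("hA.pkl","rb"));wb,b=pickle.load(open("hB.pkl","rb"))
S=cams.camera_params("scene");D=cams.camera_params("side")
st=plane(wb,(261.4,198.8),35);print("stud@35",st.round(1))
f=lambda x,y:(228+(x+.5)/3-.5,48+(y+.5)/3-.5)
s0,s1=[plane(wa,f(115.5,v),52) for v in(141,437)]
print("slot ends",s0.round(1),s1.round(1),np.linalg.norm(s1-s0).round(1))
d0,d1=[plane(wa,f(116,v),45) for v in(192,231)];print("dark",((d0+d1)/2).round(1),np.linalg.norm(d1-d0).round(1))
for n,(p,q) in {"caseL":((16,30),(27,535)),"caseR":((181,25),(174,500))}.items():
    P,Q=plane(wa,f(*p),52),plane(wa,f(*q),52);dd=Q-P;print(n,P.round(1),Q.round(1),np.linalg.norm(dd).round(1),np.degrees(np.arctan2(dd[1],dd[0])).round(2))
m=(s0+s1)/2;dd=s1-s0;print("mid",m.round(1),"slot ang",np.degrees(np.arctan2(dd[1],dd[0])).round(2))
v=(st-m)[:2];print("mid->stud",np.linalg.norm(v).round(1),np.degrees(np.arctan2(v[1],v[0])).round(2))
# frame rail edges in B at z=30 : far edge of head rail, and joint line
for p,q in(((136,457-300),(384,457-300)),((140,516-300),(380,521-300))):
    P,Q=plane(wb,p,30),plane(wb,q,30);dd=P-Q;print("rail",P.round(1),Q.round(1),np.degrees(np.arctan2(dd[1],dd[0])).round(2))
# keeper in hand, B: arch top edges
g=lambda x,y:(200+(x-240+.5)/3-.5,225+(y-310+.5)/3-.5)
p,R,s=tool();print("tool",p.round(1))
for n,(u,z) in {"archtop front L":((273,331),1),"R":((527,331),1),"back L":((256,389),1),"backR":((545,389),1)}.items():pass
E
python3 - <<'E'
from km import *
S=cams.camera_params("scene");D=cams.camera_params("side")
im=cams.get_image("wrist")
E
```

```text
stud@35 [586.5 255.7  35. ]
slot ends [576.4  83.9  52. ] [580.9 164.7  52. ] 80.9
dark [577.  102.4  45. ] 10.5
caseL [600.5  54.9  52. ] [608.4 192.5  52. ] 137.8 86.68
caseR [558.1  56.5  52. ] [565.1 184.6  52. ] 128.3 86.87
mid [578.7 124.3  52. ] slot ang 86.81
mid->stud 131.6 86.6
rail [696.5 210.5  30. ] [474.1 225.6  30. ] -3.86
rail [701.5 266.1  30. ] [475.8 286.4  30. ] -5.14
tool [593.5 237.7 198.6]
```

```bash
cat > fit.py <<'E'
from km import *
# measures held keeper hole (in tool frame) and stud (world) in the wrist view
def look(tag):
    w=cams.camera_params("wrist");p,R,s=tool();im=cams.get_image("wrist");pickle.dump((w,im,p,R),open(tag+".pkl","wb"));return w,im,p,R
def hole(w,im,p,R,off=13):
    hsv=cv2.cvtColor(im,cv2.COLOR_RGB2HSV)
    m=((hsv[...,1]>75)).astype(np.uint8)*255
    m[:275]=0;m[330:]=0;m[:,:225]=0;m[:,285:]=0
    n,l,st,ce=cv2.connectedComponentsWithStats(m)
    return [(st[i].tolist(),ce[i].round(1).tolist()) for i in range(1,n) if st[i,4]>20]
E
python3 - <<'E'
from fit import *
w,im=pickle.load(open("hB.pkl","rb"));print(hole(w,im,0,0))
p,R,_=tool();hd=cv2.cvtColor(im,cv2.COLOR_RGB2HSV)
for v in range(280,325,3):print(v,hd[v,235:275:2,1].tolist())
cw=np.array(w["world_from_camera"]);print("cam in tool",(R.T@(cw[:3,3]-p)).round(1))
E
```

```text
[([240, 290, 26, 18, 386], [252.5, 297.9]), ([225, 326, 60, 4, 238], [254.3, 327.5])]
280 [33, 33, 36, 35, 33, 34, 31, 33, 31, 33, 31, 33, 35, 36, 35, 37, 34, 32, 34, 34]
283 [35, 37, 33, 36, 30, 36, 35, 32, 34, 32, 32, 36, 26, 31, 37, 33, 39, 36, 33, 36]
286 [34, 34, 34, 33, 33, 33, 35, 33, 31, 33, 35, 35, 35, 33, 37, 35, 30, 30, 34, 32]
289 [31, 31, 34, 29, 38, 44, 42, 47, 42, 47, 44, 44, 42, 38, 33, 31, 33, 36, 35, 36]
292 [39, 34, 34, 50, 115, 155, 149, 154, 150, 151, 148, 144, 146, 139, 94, 39, 31, 33, 31, 33]
295 [35, 31, 47, 128, 151, 151, 146, 146, 146, 152, 148, 147, 149, 149, 154, 101, 33, 33, 34, 30]
298 [37, 32, 44, 145, 149, 149, 147, 148, 154, 153, 154, 149, 152, 152, 147, 116, 31, 36, 37, 30]
301 [33, 31, 26, 98, 141, 149, 150, 153, 149, 145, 152, 150, 148, 145, 143, 72, 28, 35, 35, 33]
304 [34, 33, 30, 42, 82, 136, 141, 150, 149, 149, 145, 143, 139, 103, 43, 25, 36, 36, 34, 34]
307 [34, 30, 34, 32, 32, 22, 59, 75, 92, 99, 85, 53, 43, 26, 30, 35, 36, 33, 33, 34]
310 [32, 33, 36, 31, 36, 35, 32, 36, 24, 37, 53, 48, 33, 34, 31, 34, 32, 34, 35, 35]
313 [31, 33, 33, 30, 35, 33, 34, 32, 35, 42, 34, 29, 35, 34, 36, 35, 32, 34, 33, 34]
316 [35, 34, 32, 37, 33, 33, 34, 33, 35, 33, 35, 35, 32, 31, 32, 31, 34, 32, 28, 35]
319 [34, 32, 32, 34, 38, 35, 34, 32, 33, 32, 32, 32, 37, 30, 32, 31, 35, 34, 33, 32]
322 [33, 31, 36, 34, 32, 29, 32, 36, 30, 30, 32, 34, 35, 30, 34, 34, 38, 33, 30, 29]
cam in tool [-129.    -0.   -63.9]
```

Measured against the text: slot length 80.9 mm (80), hatch direction 86.8°, slot mid (578.7, 124.3). The stud at (586.5, 255.7) is 131.6 mm from the slot mid (128), so there is a 2–3 mm calibration error. The dark spot lies 18.5 mm from the slot's hinge-side end. I'll line up the held hole above the stud in one view.

>>> {"name": "carry_out", "arguments": {
  "delta_rot": [
    [-0.01,0,0],
    [-0.01,0,0],
    [-0.01,0,0],
    [-0.01,0,0],
    [-0.01,0,0],
    [-0.01,0,0],
    [-0.01,0,0]
  ],
  "dp": [
    [0.03,0.003,-0.005],
    [0.06,0.006,-0.01],
    [0.09,0.008,-0.01],
    [0.12,0.008,-0.01],
    [0.134,0.008,-0.01],
    [0.134,0.008,-0.01],
    [0.134,0.008,-0.01]
  ],
  "jaw": [0.03,0.03,0.03,0.03,0.03,0.03,0.03]
}}

```text
time: 5.98
ee_pos: [585.4, 227.2, 65.1]
orientation: [2.504, 1.569, -2.269]
force: [0.2, -0.2, -0.6]
finger_gap: 0.455
```

```bash
python3 go.py 584.9 228.4 64 176.75 && python3 - <<'E'
from fit import *
w,im,p,R=look("f1");print(hole(w,im,p,R))
c=im[180:350,170:350,::-1];cv2.imwrite("pics/f1.png",cv2.resize(c,None,fx=3.3,fy=3.3,interpolation=cv2.INTER_CUBIC))
E
```

```text
p [585.4 227.2  65.1] yaw_y 176.53 tilt 0.09 force [ 0.2 -0.2 -0.6] gap 38.8 t 5.98 j [ 0.63  0.56 -0.2   0.   -0.81 -0.69]
dp [1.1 0.6 1.1] turn x -0.004
[([240, 291, 26, 17, 284], [252.4, 299.8]), ([225, 326, 60, 4, 240], [254.5, 327.5])]
```

View pics/f1.png

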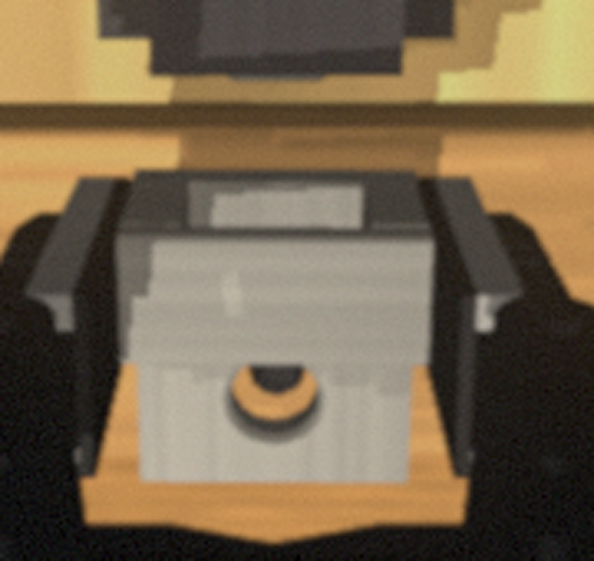

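The stud shows through the hole at (277,372) in the crop, about where a point straight below the hole centre should appear (275,367). That is within about 1 mm. I'll descend.

>>> {"name": "carry_out", "arguments": {
  "delta_rot": [
    [-0.003,0,0],
    [-0.003,0,0],
    [-0.003,0,0],
    [-0.003,0,0],
    [-0.003,0,0],
    [-0.003,0,0]
  ],
  "dp": [
    [0.002,0,0.001],
    [0.005,0,0.001],
    [0.008,0,0.001],
    [0.011,0,0.001],
    [0.013,0,0.001],
    [0.013,0,0.001]
  ],
  "jaw": [0.03,0.03,0.03,0.03,0.03,0.03]
}}

```text
time: 6.53
ee_pos: [584.9, 229.8, 51.8]
orientation: [2.105, 1.57, -2.664]
force: [0.6, -0.5, -1.8]
finger_gap: 0.455
```

```bash
python3 go.py 584.9 229 48 176.75
```

```text
p [584.9 229.8  51.8] yaw_y 176.79 tilt 0.06 force [ 0.6 -0.5 -1.8] gap 38.8 t 6.53 j [ 0.63  0.58 -0.2  -0.   -0.79 -0.69]
dp [ 3.8 -0.  -0.8] turn x 0.001
```

>>> {"name": "carry_out", "arguments": {
  "delta_rot": [
    [0,0,0],
    [0,0,0],
    [0,0,0],
    [0,0,0]
  ],
  "dp": [
    [0.001,0,0],
    [0.002,0,0],
    [0.003,0,0],
    [0.003,0,0]
  ],
  "jaw": [0.03,0.03,0.03,0.03]
}}

```text
time: 6.87
ee_pos: [585.2, 229.9, 49.1]
orientation: [2.183, 1.57, -2.585]
force: [-0.9, -0.4, -1.6]
finger_gap: 0.461
```

>>> {"name": "carry_out", "arguments": {
  "delta_rot": [
    [0,0,0],
    [0,0,0],
    [0,0,0]
  ],
  "dp": [
    [0.001,0,0],
    [0.0015,0,0],
    [0.0015,0,0]
  ],
  "jaw": [0.03,0.03,0.03]
}}

```text
time: 7.12
ee_pos: [585.4, 230.0, 48.7]
orientation: [-1.411, 1.57, 0.104]
force: [-1.9, -0.9, 4.9]
finger_gap: 0.459
```

Contact with the rail (+6.5 N). I'll release and rise, then check.

>>> {"name": "carry_out", "arguments": {
  "delta_rot": [
    [0,0,0],
    [0,0,0],
    [0,0,0],
    [0,0,0],
    [0,0,0],
    [0,0,0],
    [0,0,0],
    [0,0,0],
    [0,0,0],
    [0,0,0]
  ],
  "dp": [
    [0,0,0],
    [0,0,0],
    [0,0,0],
    [0,0,0],
    [-0.02,0,0],
    [-0.05,0,0],
    [-0.085,0,0],
    [-0.12,0,-0.01],
    [-0.14,0,-0.03],
    [-0.14,0,-0.03]
  ],
  "jaw": [0.048,0.056,0.058,0.058,0.058,0.058,0.058,0.058,0.058,0.058]
}}

```text
time: 7.95
ee_pos: [585.9, 199.1, 194.0]
orientation: [-1.094, 1.56, 0.42]
force: [-0.1, -0.0, 0.6]
finger_gap: 0.678
```

```bash
python3 go.py 456 -371 230 187 && python3 - <<'E'
from fit import *
w,im,p,R=look("g1")
u,v=proj(w,(586,245,40)).astype(int);print(u,v)
hsv=cv2.cvtColor(im,cv2.COLOR_RGB2HSV)
m,o,rect,hs,out=keeper(w,im,(586,245,40),42);print(rect,hs)
c=im[150:330,170:350,::-1]
S=cams.get_image("side")[95:195,195:315,::-1]
cv2.imwrite("pics/g1.png",np.hstack([cv2.resize(c,(480,480),interpolation=cv2.INTER_CUBIC)]))
E
```

```text
p [585.9 199.1 194. ] yaw_y 176.74 tilt 0.59 force [-0.1 -0.   0.6] gap 57.9 t 7.95 j [ 0.59  0.41 -0.09  0.   -1.06 -0.65]
dp [ -39.6   97.  -576.4] turn x -0.179
256 231
((43.0, 40.5), (49.0, 44.0), 90.0) [((np.float64(256.6333351135254), np.float64(239.5)), 7.7794189453125)]
```

View pics/g1.png

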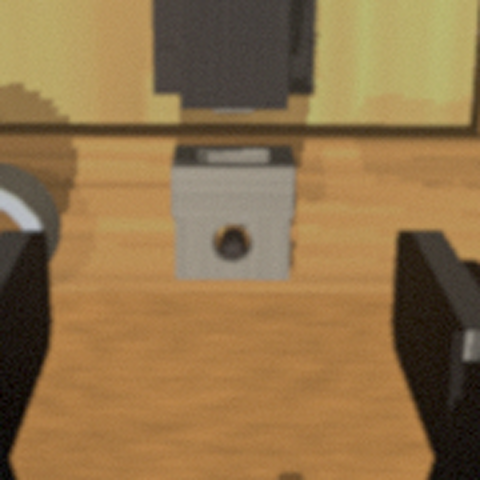

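The keeper sits over the stud: hole with the stud inside at (232,242), mouth square to the bolt. On to the key, turning the jaws across the rack on the way.

>>> {"name": "carry_out", "arguments": {
  "delta_rot": [
    [0.11,0,0],
    [0.22,0,0],
    [0.33,0,0],
    [0.44,0,0],
    [0.55,0,0],
    [0.66,0,0],
    [0.77,0,0],
    [0.88,0,0],
    [0.99,0,0],
    [1.1,0,0]
  ],
  "dp": [
    [-0.015,0.007,-0.035],
    [-0.03,0.014,-0.072],
    [-0.046,0.022,-0.11],
    [-0.046,0.029,-0.148],
    [-0.046,0.036,-0.186],
    [-0.046,0.043,-0.224],
    [-0.046,0.05,-0.262],
    [-0.046,0.057,-0.3],
    [-0.046,0.064,-0.338],
    [-0.046,0.071,-0.376]
  ],
  "jaw": [0.05,0.05,0.05,0.05,0.05,0.05,0.05,0.05,0.05,0.05]
}}

```text
time: 8.88
ee_pos: [490.5, -172.6, 232.0]
orientation: [2.564, 1.568, 2.974]
force: [0.1, -0.2, -0.0]
finger_gap: 0.581
```

```bash
python3 go.py 430 -373 240 96.3
```

```text
p [ 490.5 -172.6  232. ] yaw_y 113.49 tilt 0.18 force [ 0.1 -0.2 -0. ] gap 49.6 t 8.88 j [-0.03  0.22 -0.27 -0.   -1.09 -1.13]
dp [  -7.9 -159.7 -135.4] turn x 0.3
```

>>> {"name": "carry_out", "arguments": {
  "delta_rot": [
    [0.1,0,0],
    [0.2,0,0],
    [0.3,0,0],
    [0.3,0,0],
    [0.3,0,0],
    [0.3,0,0],
    [0.3,0,0],
    [0.3,0,0]
  ],
  "dp": [
    [-0.008,-0.028,-0.024],
    [-0.008,-0.056,-0.048],
    [-0.008,-0.084,-0.072],
    [-0.008,-0.112,-0.096],
    [-0.008,-0.14,-0.12],
    [-0.008,-0.16,-0.135],
    [-0.008,-0.16,-0.135],
    [-0.008,-0.16,-0.135]
  ],
  "jaw": [0.04,0.04,0.04,0.04,0.04,0.04,0.04,0.04]
}}

```text
time: 9.55
ee_pos: [431.8, -372.8, 239.4]
orientation: [2.448, 1.567, 2.56]
force: [0.2, 0.3, -0.8]
finger_gap: 0.467
```

```bash
python3 go.py 456 -371 240 96.3 && python3 - <<'E'
from fit import *
w,im,p,R=look("r1")
print(proj(w,(456,-371,149)))
E
```

```text
p [ 431.8 -372.8  239.4] yaw_y 96.43 tilt 0.24 force [ 0.2  0.3 -0.8] gap 39.9 t 9.55 j [-0.43  0.3  -0.14 -0.   -1.14 -1.03]
dp [-0.7 -0.9 24.2] turn x 0.002
[251.820955   237.06590669]
```

>>> {"name": "carry_out", "arguments": {
  "delta_rot": [
    [0,0,0],
    [0,0,0],
    [0,0,0],
    [0,0,0]
  ],
  "dp": [
    [0,0,0.015],
    [0,0,0.03],
    [0,0,0.03],
    [0,0,0.03]
  ],
  "jaw": [0.04,0.04,0.04,0.04]
}}

```text
time: 9.93
ee_pos: [463.1, -367.3, 240.9]
orientation: [2.412, 1.569, 2.53]
force: [0.4, -0.7, 0.3]
finger_gap: 0.467
```

```bash
python3 - <<'E'
from fit import *
print(tool()[0])
w,im,p,R=look("r2")
w1,i1,_,_=pickle.load(open("r1.pkl","rb"))
print(proj(w,(456,-371,149)))
cv2.imwrite("pics/r.png",cv2.resize(np.hstack([i1,im])[:,:,::-1],(800,300),interpolation=cv2.INTER_AREA))
E
```

```text
[ 463.14861132 -367.27557536  240.94718466]
[249.16057547 192.81807308]
```

View pics/r.png

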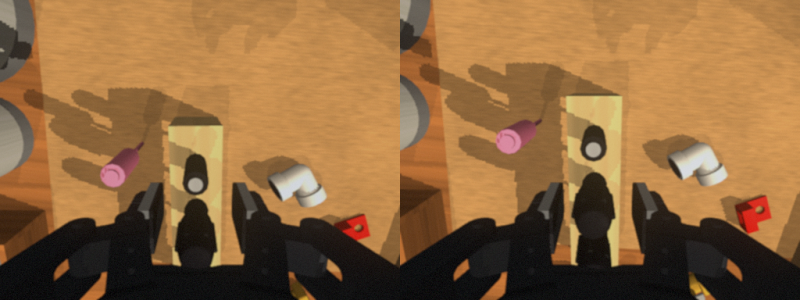

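Left and right views: the key's steel dot on a black handle is at (251,236) / (248,193) in camera pixels. It stands at the rack's end, with driver_a beyond it and the pink look-alike off to the side. I'll triangulate the dot.

```bash
python3 - <<'E'
from fit import *
O=[]
for t,(u,v) in(("r1",(251,237)),("r2",(248,193))):
    w,im,p,R=pickle.load(open(t+".pkl","rb"))
    c=im[v-14:v+14,u-14:u+14];hsv=cv2.cvtColor(c,cv2.COLOR_RGB2HSV)
    m=((hsv[...,2]>120)&(hsv[...,1]<60)).astype(np.uint8)
    n,l,st,ce=cv2.connectedComponentsWithStats(m);i=1+np.argmax(st[1:,4]);q=ce[i]+[u-14,v-14]
    print(st[i],q.round(1),plane(w,q,149).round(1),"relTCP",(R.T@(plane(w,q,149)-p)).round(1));O.append((w,q))
print(tri(*O))
E
python3 go.py 456 -371 134 96.3
```

```text
[  4   5  19  18 264] [249.8 236.3] [ 455.6 -372.4  149. ] relTCP [90.3 -2.5 23.9]
[  4   3  19  20 293] [247.  191.3] [ 455.1 -372.6  149. ] relTCP [92.  -4.4 -8.5]
(array([ 454.23582147, -372.60605495,  152.43266463]), np.float64(0.02507817920522823))
p [ 462.6 -367.5  241.1] yaw_y 96.69 tilt 0.09 force [-0.8 -0.4  0.1] gap 39.9 t 9.98 j [-0.4   0.33 -0.08 -0.   -1.16 -1.06]
dp [107.2  -2.8  -6.8] turn x 0.007
```

>>> {"name": "carry_out", "arguments": {
  "delta_rot": [
    [0,0,0],
    [0,0,0],
    [0,0,0],
    [0,0,0],
    [0,0,0],
    [0,0,0],
    [0,0,0]
  ],
  "dp": [
    [0,-0.004,-0.008],
    [0.03,-0.004,-0.008],
    [0.06,-0.004,-0.008],
    [0.085,-0.004,-0.008],
    [0.1,-0.004,-0.008],
    [0.108,-0.004,-0.008],
    [0.108,-0.004,-0.008]
  ],
  "jaw": [0.04,0.04,0.04,0.04,0.04,0.04,0.04]
}}

```text
time: 10.57
ee_pos: [453.2, -373.3, 132.1]
orientation: [2.544, 1.567, 2.659]
force: [0.1, -0.2, 0.3]
finger_gap: 0.468
```

```bash
python3 go.py 455 -372.5 133 96.3
```

```text
p [ 453.2 -373.3  132.1] yaw_y 96.54 tilt 0.24 force [ 0.1 -0.2  0.3] gap 40.0 t 10.57 j [-0.41  0.43 -0.24 -0.   -0.91 -1.04]
dp [-0.9  0.6  1.9] turn x 0.004
```

>>> {"name": "carry_out", "arguments": {
  "delta_rot": [
    [0,0,0],
    [0,0,0],
    [0,0,0],
    [0,0,0],
    [0,0,0],
    [0,0,0],
    [0,0,0],
    [0,0,0],
    [0,0,0],
    [0,0,0]
  ],
  "dp": [
    [0,0,0.001],
    [0,0,0.001],
    [0,0,0.001],
    [0,0,0.001],
    [0,0,0.001],
    [0,0,0.001],
    [-0.02,0,0.001],
    [-0.055,0,0.001],
    [-0.09,0,0.001],
    [-0.115,0,0.001]
  ],
  "jaw": [0.03,0.02,0.014,0.014,0.014,0.014,0.014,0.014,0.014,0.014],
  "newtons": 70
}}

```text
time: 11.4
ee_pos: [456.2, -373.9, 251.4]
orientation: [-0.717, 1.569, -0.602]
force: [-0.0, -0.1, -0.4]
finger_gap: 0.257
```

```bash
python3 go.py 576.8 92 247 96.3
```

```text
p [ 456.2 -373.9  251.4] yaw_y 96.59 tilt 0.13 force [-0.  -0.1 -0.4] gap 22.0 t 11.4 j [-0.41  0.32 -0.07  0.   -1.17 -1.04]
dp [  4.1 449.  173.2] turn x 0.005
```

>>> {"name": "carry_out", "arguments": {
  "delta_rot": [
    [0,0,0],
    [0,0,0],
    [0,0,0],
    [0,0,0],
    [0,0,0],
    [0,0,0],
    [0,0,0],
    [0,0,0],
    [0,0,0],
    [0,0,0]
  ],
  "dp": [
    [0,0.025,0.01],
    [0,0.062,0.024],
    [0,0.099,0.038],
    [0,0.136,0.052],
    [0,0.173,0.067],
    [0,0.21,0.081],
    [0,0.247,0.095],
    [0,0.284,0.11],
    [0,0.321,0.124],
    [0,0.358,0.138]
  ],
  "jaw": [0.014,0.014,0.014,0.014,0.014,0.014,0.014,0.014,0.014,0.014]
}}

```text
time: 12.23
ee_pos: [551.6, -0.1, 248.4]
orientation: [2.69, 1.57, 2.805]
force: [-0.3, -0.3, -0.5]
finger_gap: 0.257
```

>>> {"name": "carry_out", "arguments": {
  "delta_rot": [
    [0,0,0],
    [0,0,0],
    [0,0,0],
    [0,0,0],
    [0,0,0],
    [0,0,0],
    [0,0,0]
  ],
  "dp": [
    [0,0.035,0.014],
    [0,0.065,0.026],
    [0,0.085,0.033],
    [0,0.094,0.037],
    [0.03,0.094,0.037],
    [0.05,0.094,0.037],
    [0.05,0.094,0.037]
  ],
  "jaw": [0.014,0.014,0.014,0.014,0.014,0.014,0.014]
}}

```text
time: 12.82
ee_pos: [574.7, 94.4, 193.6]
orientation: [-3.02, 1.56, -2.907]
force: [-0.3, -0.0, -2.4]
finger_gap: 0.255
```

```bash
python3 go.py 577.3 96 182 96.3 && python3 - <<'E'
from fit import *
w,im,p,R=look("t1")
print("slot pt px",proj(w,(577.3,96,52)),"tip px",proj(w,p+R@[122.3,0,0]),"slot ends",proj(w,(576.4,83.9,52)),proj(w,(580.9,164.7,52)),proj(w,(577,102.4,45)))
c=im[90:340,140:390,::-1];c=np.clip(c.astype(float)*1.5,0,255).astype(np.uint8)
cv2.imwrite("pics/t1.png",cv2.resize(c,(600,600),interpolation=cv2.INTER_CUBIC))
E
```

```text
p [574.7  94.4 193.6] yaw_y 96.51 tilt 0.63 force [-0.3 -0.  -2.4] gap 21.8 t 12.82 j [ 0.44  0.36 -0.17 -0.   -1.06 -1.9 ]
dp [11.6  1.3  2.9] turn x 0.004
slot pt px [255.04449332 191.41162323] tip px [253.38355161 192.16086004] slot ends [240.83010924 188.76804788] [335.02400214 204.52968225] [262.43128872 189.96527302]
```

View pics/t1.png

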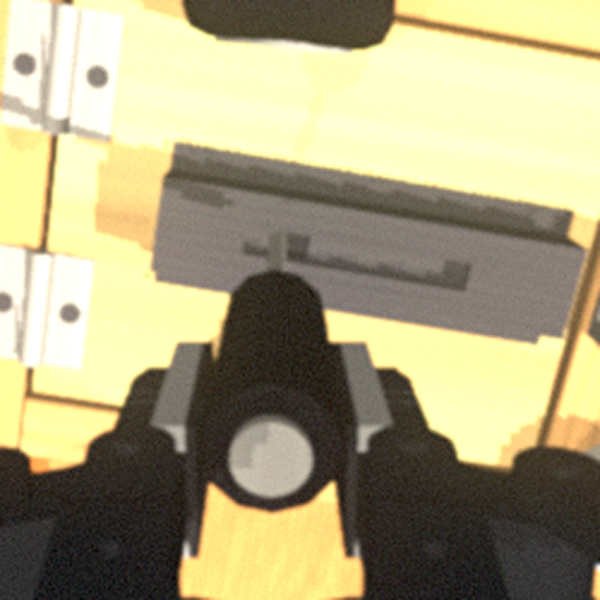

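The tip is at (277,240) in the crop, just above the case. The slot runs from (243,247) to (470,275), with a dark hole at (298,248). Single pose readings are noisy, so I'll average some, and measure the slot line and the tip numerically.

```bash
sed -i 's/^for _ in range(1):/from scipy.spatial.transform import Rotation as RR\nN=int(sys.argv[5]) if len(sys.argv)>5 else 1\nQ=[];F=[]\nfor _ in range(N):\n    if N>1: cams.get_image("wrist")/; s/    p,R,s=tool();P.append(p)/    p,R,s=tool();P.append(p);Q.append(RR.from_matrix(R));F.append(s["force"])/; s/^p=np.mean(P,0);/p=np.mean(P,0);R=RR.concatenate(Q).mean().as_matrix();s["force"]=np.mean(F,0);/' go.py && python3 go.py 577.3 96 174 96.3 8 && python3 - <<'E'
from fit import *
im=np.mean([cams.get_image("wrist") for _ in range(4)],0);np.save("t1.npy",im)
g=im.mean(2)
for v in range(180,206,1):print(v,g[v,236:276:1].astype(int).tolist())
E
```

```text
p [578.6  95.2 200. ] yaw_y 96.56 tilt 0.11 force [ 0.1 -0.2 -0.8] gap 22.2 t 13.27 j [ 0.44  0.35 -0.16  0.   -1.06 -1.9 ]
dp [26.   1.  -1.2] turn x 0.005
180 [82, 83, 83, 81, 82, 83, 84, 83, 85, 84, 82, 85, 85, 85, 85, 84, 83, 83, 85, 80, 70, 62, 59, 59, 61, 61, 63, 65, 65, 68, 69, 71, 76, 80, 81, 79, 78, 79, 79, 79]
181 [82, 82, 81, 83, 83, 81, 80, 80, 81, 81, 82, 81, 85, 84, 84, 83, 86, 85, 86, 80, 67, 60, 56, 56, 56, 57, 56, 58, 58, 59, 58, 63, 76, 82, 81, 81, 82, 81, 81, 81]
182 [84, 83, 82, 82, 79, 76, 76, 78, 78, 79, 79, 79, 84, 85, 85, 84, 84, 85, 82, 81, 66, 59, 55, 55, 56, 58, 56, 56, 56, 55, 54, 60, 75, 81, 83, 84, 82, 81, 83, 81]
183 [86, 85, 85, 82, 77, 70, 70, 71, 73, 75, 77, 79, 81, 81, 84, 82, 81, 81, 82, 77, 66, 57, 56, 56, 58, 55, 55, 55, 56, 55, 54, 64, 77, 82, 83, 85, 83, 83, 82, 83]
184 [85, 84, 86, 82, 73, 63, 61, 62, 64, 67, 72, 74, 77, 77, 78, 80, 80, 81, 77, 73, 64, 58, 58, 57, 56, 56, 57, 55, 56, 55, 55, 67, 79, 86, 86, 85, 83, 84, 83, 85]
185 [83, 83, 83, 80, 70, 60, 56, 58, 58, 59, 63, 66, 66, 69, 72, 74, 74, 77, 76, 69, 60, 57, 57, 54, 56, 58, 57, 56, 5
[... 2655 characters left out ...]
82, 84, 81, 84, 82, 80, 81, 82]
202 [82, 84, 82, 84, 83, 83, 83, 83, 85, 84, 82, 84, 81, 78, 74, 63, 52, 48, 47, 50, 53, 64, 75, 79, 80, 81, 81, 82, 82, 81, 82, 84, 79, 80, 82, 81, 82, 83, 82, 81]
203 [88, 85, 83, 85, 84, 84, 83, 82, 79, 79, 76, 72, 66, 61, 53, 43, 35, 32, 30, 34, 37, 46, 52, 61, 63, 68, 72, 75, 77, 82, 83, 81, 82, 83, 81, 80, 81, 81, 81, 81]
204 [113, 106, 101, 96, 93, 89, 83, 76, 67, 61, 55, 51, 45, 38, 35, 29, 27, 27, 27, 27, 27, 29, 31, 35, 41, 44, 50, 56, 65, 73, 78, 82, 83, 81, 82, 79, 81, 81, 81, 79]
205 [154, 145, 138, 132, 124, 106, 85, 60, 47, 39, 34, 31, 29, 26, 27, 25, 27, 26, 25, 26, 28, 25, 29, 25, 28, 24, 29, 36, 43, 55, 70, 81, 83, 82, 83, 83, 82, 82, 81, 82]
```

The average pose is (578.6, 95.2, 200.0). In pixels, the tip centre is at (254.5,189) and the drive hole at (261.7,185). I'll descend to just above the case with +2 mm sideways, then measure again.

>>> {"name": "carry_out", "arguments": {
  "delta_rot": [
    [0,0,0],
    [0,0,0],
    [0,0,0],
    [0,0,0],
    [0,0,0],
    [0,0,0]
  ],
  "dp": [
    [0.005,0,0.001],
    [0.01,0,0.002],
    [0.015,0,0.002],
    [0.02,0,0.002],
    [0.021,0,0.002],
    [0.021,0,0.002]
  ],
  "jaw": [0.014,0.014,0.014,0.014,0.014,0.014]
}}

```text
time: 13.97
ee_pos: [579.6, 95.5, 176.9]
orientation: [-2.843, 1.569, -2.728]
force: [0.3, -0.5, -0.9]
finger_gap: 0.257
```

```bash
python3 go.py 577.3 96 167 96.3 6 && python3 - <<'E'
from fit import *
im=np.mean([cams.get_image("wrist") for _ in range(4)],0);np.save("t2.npy",im)
g=im.mean(2)
for v in range(172,202,1):print(v,g[v,236:276:1].astype(int).tolist())
E
```

```text
p [580.1  95.7 177.9] yaw_y 96.58 tilt 0.02 force [-0.1  0.4 -1.2] gap 21.9 t 14.27 j [ 0.44  0.38 -0.18  0.   -1.01 -1.89]
dp [10.9  0.6 -2.8] turn x 0.005
172 [86, 87, 84, 84, 84, 83, 84, 84, 84, 83, 83, 82, 81, 83, 81, 82, 82, 82, 82, 83, 82, 81, 80, 78, 78, 78, 78, 77, 77, 78, 82, 84, 84, 85, 84, 84, 83, 85, 85, 83]
173 [86, 86, 85, 86, 85, 84, 85, 84, 84, 84, 83, 85, 82, 83, 83, 82, 80, 82, 82, 83, 82, 80, 78, 76, 77, 77, 76, 75, 80, 81, 83, 83, 83, 84, 83, 82, 84, 84, 84, 84]
174 [87, 83, 86, 86, 85, 86, 85, 84, 83, 85, 84, 84, 85, 84, 85, 83, 81, 84, 81, 83, 83, 79, 78, 75, 76, 74, 75, 76, 75, 78, 81, 82, 81, 83, 83, 82, 83, 83, 84, 83]
175 [83, 84, 84, 83, 84, 84, 85, 85, 84, 84, 85, 84, 86, 85, 85, 84, 85, 84, 84, 82, 80, 80, 76, 78, 77, 76, 77, 76, 77, 80, 83, 81, 82, 80, 81, 81, 82, 84, 82, 81]
176 [77, 76, 80, 81, 82, 83, 83, 82, 83, 83, 83, 84, 82, 84, 82, 85, 86, 85, 83, 81, 79, 78, 77, 75, 76, 76, 80, 82, 81, 81, 83, 82, 81, 82, 82, 82, 80, 82, 83, 82]
177 [65, 69, 70, 74, 78, 79, 78, 81, 81, 83, 81, 85, 82, 82, 82, 82, 84, 83, 81, 78, 76, 79, 78, 80, 77, 78, 82, 82, 8
[... 3306 characters left out ...]
 78, 75, 75, 71, 68, 63, 62, 58, 57, 54]
198 [83, 82, 81, 83, 81, 82, 80, 80, 80, 80, 82, 82, 81, 82, 79, 71, 66, 65, 66, 65, 67, 72, 80, 85, 84, 83, 82, 81, 81, 82, 81, 83, 82, 80, 79, 77, 76, 75, 73, 70]
199 [84, 85, 84, 83, 83, 82, 82, 80, 81, 83, 80, 79, 82, 81, 78, 71, 66, 68, 68, 65, 67, 73, 80, 86, 83, 82, 83, 82, 83, 83, 80, 82, 83, 84, 82, 82, 82, 83, 79, 80]
200 [85, 83, 85, 84, 84, 83, 83, 84, 81, 83, 82, 82, 82, 82, 78, 71, 67, 66, 68, 68, 67, 74, 81, 85, 84, 81, 82, 80, 82, 82, 81, 81, 82, 83, 83, 82, 83, 82, 80, 82]
201 [87, 86, 85, 85, 84, 85, 86, 83, 84, 85, 84, 85, 82, 83, 80, 71, 61, 61, 63, 61, 63, 71, 82, 86, 83, 79, 79, 80, 80, 79, 80, 80, 80, 80, 81, 80, 81, 81, 83, 82]
```

The tip is aligned sideways with the slot (tip 187.5 against slot 187.6 px), and the dark hole is about 6.4 mm further along. I'll touch down on the slide, then feel forward.

>>> {"name": "carry_out", "arguments": {
  "delta_rot": [
    [0,0,0],
    [0,0,0],
    [0,0,0],
    [0,0,0],
    [0,0,0]
  ],
  "dp": [
    [0.004,0,0],
    [0.007,0,0],
    [0.009,0,0],
    [0.0105,0,0],
    [0.0105,0,0]
  ],
  "jaw": [0.014,0.014,0.014,0.014,0.014]
}}

```text
time: 14.88
ee_pos: [580.9, 95.8, 169.2]
orientation: [-0.163, 1.568, -0.047]
force: [-1.9, 0.3, 6.9]
finger_gap: 0.26
```

```bash
python3 go.py 577.3 96 167 96.3 4
```

```text
p [580.9  95.8 169.3] yaw_y 96.63 tilt 0.16 force [-1.9 -0.3  7.4] gap 22.0 t 15.08 j [ 0.44  0.39 -0.19  0.   -0.99 -1.89]
dp [ 2.2  0.6 -3.5] turn x 0.006
```

Contact on the slide at TCP z 169.3 (8 N). I'll ease to about 4 N and feel forward.

>>> {"name": "carry_out", "arguments": {
  "delta_rot": [
    [0,0,0],
    [0,0,0],
    [0,0,0],
    [0,0,0],
    [0,0,0]
  ],
  "dp": [
    [-0.001,0,0],
    [-0.001,0.001,0.0002],
    [-0.001,0.002,0.0004],
    [-0.001,0.003,0.0005],
    [-0.001,0.004,0.0007]
  ],
  "jaw": [0.014,0.014,0.014,0.014,0.014]
}}

```text
time: 15.5
ee_pos: [579.8, 99.8, 167.5]
orientation: [2.725, 1.57, 2.839]
force: [0.1, 0.4, -0.8]
finger_gap: 0.261
```

>>> {"name": "carry_out", "arguments": {
  "delta_rot": [
    [0,0,0],
    [0,0,0],
    [0,0,0],
    [0,0,0]
  ],
  "dp": [
    [0,0.001,0.0002],
    [0,0.002,0.0003],
    [0,0.0025,0.0004],
    [0,0.0025,0.0004]
  ],
  "jaw": [0.014,0.014,0.014,0.014]
}}

```text
time: 15.83
ee_pos: [580.2, 102.4, 168.0]
orientation: [3.125, 1.57, -3.043]
force: [0.4, 0.7, -0.4]
finger_gap: 0.26
```

```bash
python3 go.py 577.3 96 158 96.3 4
```

```text
p [580.3 102.3 168.1] yaw_y 96.58 tilt 0.01 force [ 0.1 -0.3 -0.8] gap 22.0 t 16.03 j [ 0.45  0.39 -0.19 -0.   -0.99 -1.9 ]
dp [10.1 -5.9 -3.7] turn x 0.005
```

Contact was lost and z fell below the slide level, so the tip is over the hole. I'll lower it in.

>>> {"name": "carry_out", "arguments": {
  "delta_rot": [
    [0,0,0],
    [0,0,0],
    [0,0,0],
    [0,0,0],
    [0,0,0]
  ],
  "dp": [
    [0.002,0,0],
    [0.004,0,0],
    [0.006,0,0],
    [0.0075,0,0],
    [0.0075,0,0]
  ],
  "jaw": [0.014,0.014,0.014,0.014,0.014]
}}

```text
time: 16.45
ee_pos: [580.1, 102.1, 160.3]
orientation: [-2.937, 1.57, -2.822]
force: [0.1, 0.7, -1.7]
finger_gap: 0.257
```

```bash
python3 go.py 577.3 96 158 96.3 4
```

```text
p [580.3 102.2 160.7] yaw_y 96.58 tilt 0.01 force [ 0.3  0.3 -1. ] gap 22.2 t 16.65 j [ 0.45  0.4  -0.2   0.   -0.97 -1.9 ]
dp [ 2.7 -5.8 -3.7] turn x 0.005
```

The tip is in the drive hole, 8.6 mm below the slide's top, with no force. Now I push the bolt along the hatch's x.

>>> {"name": "carry_out", "arguments": {
  "delta_rot": [
    [0,0,0],
    [0,0,0],
    [0,0,0],
    [0,0,0],
    [0,0,0],
    [0,0,0],
    [0,0,0],
    [0,0,0],
    [0,0,0],
    [0,0,0]
  ],
  "dp": [
    [0,0.002,0.0003],
    [0,0.004,0.0007],
    [0,0.006,0.001],
    [0,0.009,0.0016],
    [0,0.012,0.0021],
    [0,0.015,0.0026],
    [0,0.018,0.0031],
    [0,0.021,0.0036],
    [0,0.024,0.0042],
    [0,0.027,0.0047]
  ],
  "jaw": [0.014,0.014,0.014,0.014,0.014,0.014,0.014,0.014,0.014,0.014]
}}

```text
time: 17.48
ee_pos: [581.9, 129.9, 160.8]
orientation: [-2.465, 1.571, -2.35]
force: [-0.7, -4.4, 0.1]
finger_gap: 0.262
```

>>> {"name": "carry_out", "arguments": {
  "delta_rot": [
    [0,0,0],
    [0,0,0],
    [0,0,0],
    [0,0,0],
    [0,0,0]
  ],
  "dp": [
    [0,0.003,0.0005],
    [0,0.006,0.001],
    [0,0.008,0.0014],
    [0,0.01,0.0017],
    [0,0.01,0.0017]
  ],
  "jaw": [0.014,0.014,0.014,0.014,0.014]
}}

```text
time: 17.9
ee_pos: [582.5, 140.3, 160.9]
orientation: [0.906, 1.57, 1.021]
force: [-0.3, -3.1, 0.8]
finger_gap: 0.259
```

```bash
python3 go.py 577.3 96 158 96.3 4
```

```text
p [582.5 140.2 160.8] yaw_y 96.58 tilt 0.05 force [ 0.1 -3.   0.6] gap 21.9 t 18.1 j [ 0.51  0.41 -0.18 -0.   -0.98 -1.96]
dp [  2.8 -43.3 -10.2] turn x 0.005
```

>>> {"name": "carry_out", "arguments": {
  "delta_rot": [
    [0,0,0],
    [0,0,0],
    [0,0,0],
    [0,0,0]
  ],
  "dp": [
    [0,0.001,0.0002],
    [0,0.002,0.0003],
    [0,0.003,0.0005],
    [0,0.003,0.0005]
  ],
  "jaw": [0.014,0.014,0.014,0.014]
}}

```text
time: 18.43
ee_pos: [582.5, 141.6, 160.9]
orientation: [-2.059, 1.568, -1.944]
force: [-0.3, -7.9, 1.2]
finger_gap: 0.255
```

```bash
python3 go.py 577.3 96 158 96.3 3
```

```text
p [582.5 141.6 160.9] yaw_y 96.59 tilt 0.15 force [ 0.8 -6.2  0.8] gap 21.9 t 18.58 j [ 0.51  0.41 -0.17  0.   -0.99 -1.97]
dp [  3.  -44.7 -10.4] turn x 0.005
```

>>> {"name": "carry_out", "arguments": {
  "delta_rot": [
    [0,0,0],
    [0,0,0],
    [0,0,0],
    [0,0,0]
  ],
  "dp": [
    [0,0.001,0.0002],
    [0,0.002,0.0003],
    [0,0.002,0.0003],
    [0,0.002,0.0003]
  ],
  "jaw": [0.014,0.014,0.014,0.014]
}}

```text
time: 18.92
ee_pos: [582.4, 142.5, 160.9]
orientation: [-2.086, 1.566, -1.971]
force: [1.6, -8.3, 1.3]
finger_gap: 0.263
```

```bash
python3 go.py 577.3 96 158 96.3 3
```

```text
p [582.4 142.5 160.9] yaw_y 96.59 tilt 0.28 force [ 0.9 -8.7  1. ] gap 21.9 t 19.07 j [ 0.51  0.41 -0.17  0.   -0.99 -1.97]
dp [  3.1 -45.6 -10.4] turn x 0.005
```

>>> {"name": "carry_out", "arguments": {
  "delta_rot": [
    [0,0,0],
    [0,0,0],
    [0,0,0],
    [0,0,0],
    [0,0,0]
  ],
  "dp": [
    [0,0.001,0.0002],
    [0,0.002,0.0003],
    [0,0.003,0.0005],
    [0,0.003,0.0005],
    [0,0.003,0.0005]
  ],
  "jaw": [0.014,0.014,0.014,0.014,0.014]
}}

```text
time: 19.48
ee_pos: [581.9, 145.2, 160.2]
orientation: [-2.324, 1.564, -2.21]
force: [0.2, -9.4, -0.2]
finger_gap: 0.256
```

```bash
python3 go.py 577.3 96 158 96.3 3
```

```text
p [581.9 145.2 160.2] yaw_y 96.57 tilt 0.37 force [ 1.2 -8.8 -0.2] gap 22.2 t 19.63 j [ 0.52  0.42 -0.17  0.   -0.99 -1.97]
dp [  2.5 -48.3 -10.1] turn x 0.005
```

Position keeps growing at a constant ~9 N, so the bolt is probably at its stop and the key is tipping in the jaws. I'll back off, lift out and look.

>>> {"name": "carry_out", "arguments": {
  "delta_rot": [
    [0,0,0],
    [0,0,0],
    [0,0,0]
  ],
  "dp": [
    [0,-0.002,-0.0003],
    [0,-0.004,-0.0007],
    [0,-0.004,-0.0007]
  ],
  "jaw": [0.014,0.014,0.014]
}}

```text
time: 19.88
ee_pos: [582.0, 143.2, 160.3]
orientation: [-2.911, 1.569, -2.797]
force: [-0.1, -3.7, -1.0]
finger_gap: 0.256
```

```bash
python3 go.py 577.3 96 158 96.3 3
```

```text
p [582.1 143.3 160.3] yaw_y 96.56 tilt 0.1 force [-0.2 -4.8 -1.8] gap 22.3 t 20.03 j [ 0.51  0.41 -0.17  0.   -0.99 -1.97]
dp [  2.4 -46.5 -10.1] turn x 0.005
```

>>> {"name": "carry_out", "arguments": {
  "delta_rot": [
    [0,0,0],
    [0,0,0],
    [0,0,0]
  ],
  "dp": [
    [0,-0.0015,-0.0003],
    [0,-0.003,-0.0005],
    [0,-0.003,-0.0005]
  ],
  "jaw": [0.014,0.014,0.014]
}}

```text
time: 20.28
ee_pos: [583.0, 141.8, 161.1]
orientation: [0.727, 1.568, 0.841]
force: [0.6, -0.4, -0.1]
finger_gap: 0.26
```

```bash
python3 go.py 577.3 96 158 96.3 3
```

```text
p [583.  141.7 161.2] yaw_y 96.59 tilt 0.16 force [-1.  -0.4 -1.1] gap 21.9 t 20.43 j [ 0.51  0.41 -0.17 -0.   -0.98 -1.96]
dp [  3.1 -44.8 -10.9] turn x 0.005
```

>>> {"name": "carry_out", "arguments": {
  "delta_rot": [
    [0,0,0],
    [0,0,0],
    [0,0,0],
    [0,0,0],
    [0,0,0],
    [0,0,0]
  ],
  "dp": [
    [-0.005,0,0],
    [-0.01,0,0],
    [-0.02,0,0],
    [-0.035,0,0],
    [-0.05,0,0],
    [-0.05,0,0]
  ],
  "jaw": [0.014,0.014,0.014,0.014,0.014,0.014]
}}

```text
time: 20.93
ee_pos: [584.6, 141.5, 215.4]
orientation: [0.216, 1.562, 0.332]
force: [-0.6, 0.6, -0.4]
finger_gap: 0.259
```

```bash
python3 go.py 455 -372.5 250 96.3 4 && python3 - <<'E'
from fit import *
im=np.mean([cams.get_image("wrist") for _ in range(3)],0).astype(np.uint8);cv2.imwrite("raw_v.png",im[:,:,::-1])
S=cams.get_image("scene")
c=im[110:310,200:420,::-1];c=np.clip(c.astype(float)*1.4,0,255).astype(np.uint8)
a=cv2.resize(c,(528,480),interpolation=cv2.INTER_CUBIC)
b=cv2.resize(S[140:220,270:370,::-1],(270,216),interpolation=cv2.INTER_CUBIC)
cv=np.zeros((480,800,3),np.uint8);cv[:,:528]=a;cv[:216,530:]=b
cv2.imwrite("pics/v.png",cv)
E
```

```text
p [582.6 140.9 211.5] yaw_y 96.57 tilt 0.1 force [ 0.3 -0.  -0.9] gap 22.2 t 21.13 j [ 0.51  0.37 -0.11 -0.   -1.09 -1.96]
dp [ -39.2 -495.4 -185.4] turn x 0.005
```

View pics/v.png

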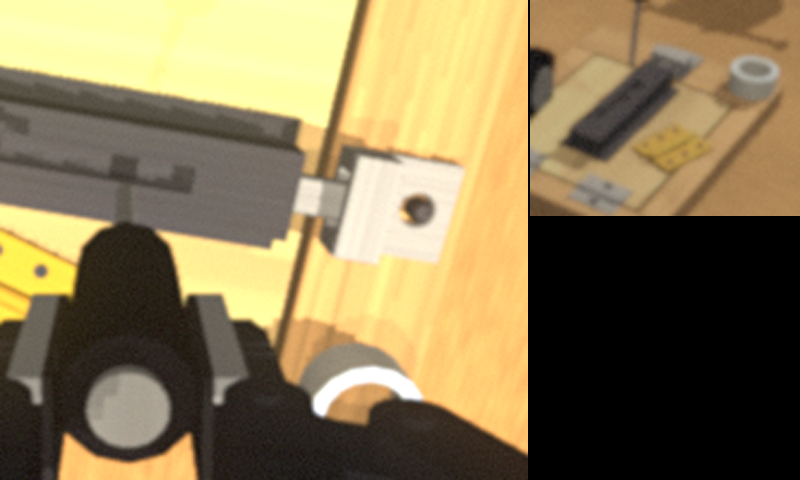

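The bolt now runs through the arch, with the drive hole at (125,165) about 25 mm from the slot's far end at (192,178). That gives a throw of about 36 mm. The keeper is still home and the key is nearly upright, its tip about 3 mm off. Back to the rack.

>>> {"name": "carry_out", "arguments": {
  "delta_rot": [
    [0,0,0],
    [0,0,0],
    [0,0,0],
    [0,0,0],
    [0,0,0],
    [0,0,0],
    [0,0,0],
    [0,0,0],
    [0,0,0],
    [0,0,0]
  ],
  "dp": [
    [-0.025,-0.01,-0.004],
    [-0.039,-0.045,-0.017],
    [-0.039,-0.082,-0.031],
    [-0.039,-0.119,-0.045],
    [-0.039,-0.156,-0.059],
    [-0.039,-0.193,-0.073],
    [-0.039,-0.23,-0.087],
    [-0.039,-0.267,-0.1],
    [-0.039,-0.304,-0.114],
    [-0.039,-0.341,-0.128]
  ],
  "jaw": [0.014,0.014,0.014,0.014,0.014,0.014,0.014,0.014,0.014,0.014]
}}

```text
time: 22.17
ee_pos: [493.4, -214.4, 249.7]
orientation: [2.905, 1.571, 3.02]
force: [0.2, -0.7, 0.1]
finger_gap: 0.262
```

>>> {"name": "carry_out", "arguments": {
  "delta_rot": [
    [0,0,0],
    [0,0,0],
    [0,0,0],
    [0,0,0],
    [0,0,0],
    [0,0,0],
    [0,0,0]
  ],
  "dp": [
    [0,-0.035,-0.014],
    [0,-0.07,-0.028],
    [0,-0.105,-0.04],
    [0,-0.135,-0.05],
    [0,-0.153,-0.057],
    [0,-0.153,-0.057],
    [0,-0.153,-0.057]
  ],
  "jaw": [0.014,0.014,0.014,0.014,0.014,0.014,0.014]
}}

```text
time: 22.75
ee_pos: [454.6, -372.0, 248.9]
orientation: [2.454, 1.569, 2.566]
force: [0.8, -0.2, -0.1]
finger_gap: 0.254
```

```bash
python3 go.py 455.2 -371.1 218 96.57 8 && python3 - <<'E'
from fit import *
im=np.mean([cams.get_image("wrist") for _ in range(3)],0).astype(np.uint8);cv2.imwrite("raw_r.png",im[:,:,::-1])
g=im.mean(2)
# pin against rack: rows above the handle
for v in range(140,212,4):print(v,g[v,228:280:2].astype(int).tolist())
E
```

```text
p [ 455.5 -370.5  249.7] yaw_y 96.63 tilt 0.02 force [ 0.1  0.3 -1. ] gap 21.6 t 23.15 j [-0.41  0.32 -0.08 -0.   -1.17 -1.05]
dp [31.7 -0.6 -0.3] turn x 0.001
140 [172, 171, 170, 171, 171, 172, 172, 173, 172, 172, 173, 177, 181, 183, 181, 179, 180, 181, 173, 172, 173, 176, 183, 184, 182, 182]
144 [172, 170, 170, 173, 172, 171, 171, 171, 170, 172, 173, 177, 182, 182, 181, 181, 181, 178, 172, 170, 174, 181, 184, 183, 185, 182]
148 [171, 171, 170, 172, 172, 171, 171, 172, 170, 171, 174, 176, 182, 183, 182, 180, 178, 172, 172, 171, 179, 185, 184, 184, 184, 183]
152 [173, 171, 170, 170, 172, 172, 170, 171, 169, 172, 172, 177, 183, 183, 183, 181, 175, 172, 172, 174, 182, 184, 185, 184, 184, 184]
156 [173, 170, 171, 171, 172, 172, 171, 171, 171, 174, 176, 178, 182, 183, 183, 175, 171, 171, 176, 181, 183, 184, 184, 183, 183, 182]
160 [171, 169, 172, 171, 173, 172, 171, 170, 170, 176, 180, 182, 184, 184, 182, 181, 180, 181, 180, 181, 182, 184, 185, 184, 182, 183]
164 [169, 170, 169, 172, 173, 172, 172, 170, 169, 175, 182, 184, 184, 184, 182, 182, 180, 180, 181, 180, 181, 183, 183, 184, 183, 
[... 753 characters left out ...]
 173, 170, 170, 170, 169, 172, 173, 175, 175, 173, 172]
192 [171, 168, 168, 168, 170, 170, 168, 173, 176, 180, 143, 73, 70, 78, 155, 173, 171, 171, 170, 169, 170, 175, 173, 174, 173, 172]
196 [170, 170, 169, 170, 170, 170, 170, 171, 175, 174, 134, 72, 67, 73, 150, 173, 170, 170, 171, 169, 171, 172, 173, 174, 173, 172]
200 [171, 168, 169, 169, 171, 168, 169, 173, 175, 175, 130, 68, 68, 72, 141, 173, 171, 169, 169, 170, 171, 173, 174, 174, 173, 171]
204 [169, 169, 167, 169, 169, 169, 169, 152, 117, 90, 55, 37, 36, 36, 49, 77, 101, 130, 164, 171, 169, 173, 172, 173, 172, 171]
208 [169, 168, 168, 169, 168, 122, 52, 32, 35, 34, 36, 36, 31, 34, 35, 34, 34, 34, 41, 91, 157, 175, 175, 172, 173, 172]
```

The rack hole shows at (252,178.5). The pin tip, projected down to board height, falls at (252,177.3), so it is aligned to about 1 mm. I'll lower it.

>>> {"name": "carry_out", "arguments": {
  "delta_rot": [
    [0,0,0],
    [0,0,0],
    [0,0,0],
    [0,0,0],
    [0,0,0],
    [0,0,0],
    [0,0,0],
    [0,0,0],
    [0,0,0]
  ],
  "dp": [
    [0.015,0,0.001],
    [0.03,0,0.001],
    [0.04,0,0.001],
    [0.05,0,0.001],
    [0.06,0,0.001],
    [0.075,0,0.001],
    [0.09,0,0.001],
    [0.1,0,0.001],
    [0.1,0,0.001]
  ],
  "jaw": [0.014,0.014,0.014,0.014,0.014,0.014,0.014,0.014,0.014]
}}

```text
time: 24.05
ee_pos: [455.0, -370.4, 147.2]
orientation: [2.501, 1.566, 2.615]
force: [-0.9, -0.1, -2.1]
finger_gap: 0.261
```

>>> {"name": "carry_out", "arguments": {
  "delta_rot": [
    [0,0,0],
    [0,0,0],
    [0,0,0],
    [0,0,0],
    [0,0,0],
    [0,0,0]
  ],
  "dp": [
    [0.004,0,0],
    [0.008,0,0],
    [0.011,0,0],
    [0.0135,0,0],
    [0.015,0,0],
    [0.015,0,0]
  ],
  "jaw": [0.014,0.014,0.014,0.014,0.014,0.014]
}}

```text
time: 24.55
ee_pos: [456.5, -371.3, 135.7]
orientation: [-0.947, 1.57, -0.832]
force: [-0.5, 1.4, 2.7]
finger_gap: 0.265
```

```bash
python3 go.py 455.2 -371.1 134 96.57 4
```

```text
p [ 456.4 -371.3  135.7] yaw_y 96.59 tilt 0.06 force [-1.   1.4  4. ] gap 21.7 t 24.75 j [-0.41  0.42 -0.23  0.   -0.92 -1.05]
dp [ 1.7  0.3 -1.2] turn x 0.0
```

The handle is seated on the board (about 5 N). I'll release and rise.

>>> {"name": "carry_out", "arguments": {
  "delta_rot": [
    [0,0,0],
    [0,0,0],
    [0,0,0],
    [0,0,0],
    [0,0,0],
    [0,0,0],
    [0,0,0],
    [0,0,0],
    [0,0,0],
    [0,0,0]
  ],
  "dp": [
    [0,0,0],
    [0,0,0],
    [0,0,0],
    [0,0,0],
    [0,0,0],
    [-0.02,0,0],
    [-0.05,0,0],
    [-0.085,0,0],
    [-0.11,0,0],
    [-0.11,0,0]
  ],
  "jaw": [0.024,0.03,0.036,0.04,0.04,0.04,0.04,0.04,0.04,0.04]
}}

```text
time: 25.58
ee_pos: [458.7, -372.9, 251.5]
orientation: [-0.717, 1.558, -0.601]
force: [0.1, -0.6, 0.1]
finger_gap: 0.47
```

```bash
python3 go.py 455.2 -371.1 134 96.57 4 && python3 - <<'E'
from fit import *
O=[]
w=cams.camera_params("wrist");im=cams.get_image("wrist")
S=cams.camera_params("scene");s0=cv2.imread("pics/scene0.png");s1=cams.get_image("scene")[:,:,::-1]
D=cams.camera_params("side");d0=cv2.imread("pics/side0.png");d1=cams.get_image("side")[:,:,::-1]
u,v=proj(w,(455,-372.5,149)).astype(int);print("pred dot",u,v)
c=im[v-20:v+20,u-20:u+20];hsv=cv2.cvtColor(np.ascontiguousarray(c),cv2.COLOR_RGB2HSV)
m=((hsv[...,2]>120)&(hsv[...,1]<60)).astype(np.uint8)
n,l,st,ce=cv2.connectedComponentsWithStats(m);i=1+np.argmax(st[1:,4]);print("dot",st[i],plane(w,ce[i]+[u-20,v-20],149).round(1))
# image change vs start around every thing (px 512 scale)
f=lambda a:(int(a[0]*.64),int(a[1]*.64))
for nm,(a,b) in {"key":((183,403),(348,488)),"da":((215,400),(394,466)),"db":((262,425),(440,455)),"tape":((420,268),(336,238)),"roll":((551,263),(415,180)),"hinge":((505,303),(418,232)),"elbow":((305,398),(362,408)),"valve":((447,445),(492,368)),"box":((525,450),(540,335)),"bottle":((432,510),(550,420)),"red":((390,376),(397,345)),"keeper0":((373,428),(430,390))}.items():
    r=[]
    for x0,x1,q in((s0,s1,f(a)),(d0,d1,f(b))):
        k=np.s_[q[1]-14:q[1]+14,q[0]-14:q[0]+14]
        r.append(round(float(np.abs(x0[k].astype(float)-x1[k]).mean()),1))
    print(nm,r)
# stud/keeper in both views
E
```

```text
p [ 456.5 -371.1  245.5] yaw_y 96.57 tilt 0.11 force [-0.3 -0.1 -1. ] gap 40.1 t 25.78 j [-0.41  0.32 -0.09 -0.   -1.16 -1.05]
dp [111.5   0.2  -1.5] turn x 0.0
pred dot 250 201
dot [ 12  12  19  19 283] [ 455.7 -372.2  149. ]
key [6.4, 27.9]
da [6.0, 11.4]
db [5.5, 12.6]
tape [4.6, 63.5]
roll [4.5, 23.4]
hinge [4.7, 20.7]
elbow [5.0, 87.1]
valve [4.4, 14.2]
box [4.6, 17.1]
bottle [4.8, 16.7]
red [4.4, 21.4]
keeper0 [21.9, 33.6]
```

The key's dot is back at (455.7, -372.2) at handle-top height. The scene view matches the start everywhere except where the keeper stood. I'll hand in.

```bash
python3 -c "
from rig import env
print(env.close_job(), env.state()['time'])"
```

```text
the job is handed in; nothing more can be done
the job is handed in; nothing more can be done
```

I fitted the keeper over the stud and threw the bolt through it with the pin key. The key then went back into its own rack hole, and I handed the job in at about 26 s of the 72 s allowed. No verdict was reported.

**What the last checks showed**
- **Keeper:** the last wrist picture, taken after the push, shows it flat over the stud with the bolt inside its arch.
- **Bolt:** throw was about 35.6 to 37 mm, from where the drive hole sat in the slot and how far the key travelled.
- **Key:** its steel dot is at (455.7, −372.2) mm, against (455, −372.5) at the start. Contact of about 5 N showed the handle on the board before I released it.
- **Other things:** the scene camera shows no change at any of them. The gripper is open and clear.

**What disagreed or stayed unproven**
- **Calibration:** the measured distance from slot middle to stud was 131.6 mm, not 128 mm. I worked around that with same-image alignment and by feel.
- **Key tilt:** near the end of the push, force stayed at about 9 N while the tool still moved. The key had tipped slightly in the jaws, by roughly 1.5°, and I allowed for it when putting it back. Its final uprightness comes only from the dot's position; I did not measure the angle.
- **Side camera:** its before-and-after comparison could not be used because the arm was in that view.

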